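# Close a sample cell and tighten its click-stop clamp

### The arm

A 7-joint arm with a two-finger parallel gripper is mounted at the origin on a cart in front of the work surface, level with it; the furniture and walls round the work are solid. World frame = base frame: x ahead of the robot, y to its left, z up, the work surface at z = 0. Lengths are in m, angles in degrees, forces in N, time in s.
With the tool pointing down it reaches from about 0.4 to 0.85 m from the base axis. Payload 4.5 kg.
Tool frame: the origin (TCP) lies midway between the tips of the shut fingers; the grasp point (between the pads) lies 19 mm behind it (grasp_offset is the distance from the TCP to the grasp point, in m); y points along the fingers, z is the direction in which the jaws open and shut, and the axes are right-handed (so a half turn about y gives the same grasp; the last joint's range is limited). The gripper opens to 88 mm and grips with 3 to 60 N. Pads are 18 mm wide; open, the fingers measure 123 mm over their backs; the gripper's body (75 mm by 187 mm) begins 45 mm behind the grasp point.
Start: joints at [74.301, 39.483, -11.15, 89.685, 9.013, 51.709, -12.324], TCP at [0.189, -0.596, 0.218] pointing down, gripper open.
Joint ranges: [-172.22, 172.22], [-26.19, 119.32], [-84.43, 86.54], [7.71, 146.69], [-57.33, 237.33], [2.42, 119.75], [-152.13, 152.13]. Speed limits (degrees/s): [147.25, 147.25, 180, 180, 180, 180, 180].

### API

Orientations are given as a 3x3 rotation matrix whose columns are the frame's x, y, z axes.
In Python, from bench import * gives the robot as it stands.
- The arm moves only by the tool send_rows, never from a script. Its arguments are lists of equal length, an entry for each row: "xyz": the shift along the tool's x, y, z as a fraction of full scale, a list of three; "delta_rot": the turn, a rotation vector about the tool's x, y, z as a fraction of full scale, a list of three. A call has 1 to 8 rows; each row is the pose to reach, as a shift and turn from the pose measured when the call began, along the tool's axes at that moment; what a row does not reach only later rows make up. Full scale, the value 1, is 0.25 m for a shift and 90 degrees for a turn. A row lasts 1/12 s, in which the tool goes at most 41.7 mm and 7.16 degrees, less where a joint would pass 70% of its speed; a pose out of reach is approached as far as the arm can. A call with a number of a shift or a turn outside -1 to 1 is refused whole. A call with a gripper value outside its range is refused whole. "hand" is the opening, from 0 (shut) to 1 (fully open), set as the call begins (left out, the last holds). The fingers move at their own pace and stop on an object; "grip_force" is the grip in N (left out, the last holds). Time passes only in rows, so rows that repeat a pose let the fingers close. It gives the time, the measured TCP pose, the force and the opening at its end, in the units of the state.
- get_obs(): the state, without advancing time (a new reading comes with each control period).
- read_camera(name): name is "scene" or "top" or "wrist"; returns (picture, depth): 420x560x3 uint8, red, green, blue; 420x560 float32, m along the optical axis (not along the pixel's ray), 0 where there is no reading.
- get_calibration(name): a dict with "fx", "fy", "cx", "cy" (pixels), "R" (3x3) and "t" (3): a world point X has camera coordinates R X + t. Camera axes: x right, y down, z forward; pixel columns grow to the right and rows downward; lengths in m; the calibration is good to about 2 mm. A picture is of the moment at which its call begins: read the wrist's pose just before it. get_calibration takes no time and is no camera call; for the wrist camera it gives the pose at the moment of the call.
- sign_off(): hands the job in, once; it reports no verdict.
The state is a dict: "time_s": time; "joint_positions": joint angles; "qvel": joint speeds; "tau": joint torques, N m; "ee_pos": TCP position; "tcp_rot": TCP orientation; "contact_force": force on the tool from outside, world axes, zero at the start; "torque": the same for the moment, N m; "opening": finger opening in m.
Only numpy, scipy, OpenCV 4.12 (cv2) and the standard library are available. Lean on these libraries where they do the work, as an engineer would, in place of code of your own. Each camera call takes 0.05 s, during which the arm holds its last target.

### The job

Close the sample cell: swing its bridge round, without slamming it, until it comes up against its stop with the clamp grip over the sample vial. Then turn the clamp grip clockwise (seen from above) until its torque ratchet clicks once, and stop there: a second click is overtightened. Handle the closure gently, leave the other things on the table alone, and let go at the end.

Things in the scene. Friction and masses are not known exactly. Their poses are not given: they have to be found in the camera images.
- cell: fixed sample cell: dark steel foot plate 110 x 250 x 10 mm, on it an aluminium block 80 x 80 mm, top 66 mm above the table, with a 31 mm bore holding a sample vial. Origin on the bore's axis at table level, z up; foot longer along y. The bridge's hinge pillar (26 mm diameter) stands at y = -75 mm, the stop post (12 mm diameter, 102 mm high) at x = +19, y = +85 mm.
- bridge (a joint): swing angle of the bridge about the upright pillar, rad: 0 = closed, against its stop, beam along the cell's +y over the bore; grows as it opens counter-clockwise seen from above (free end to the cell's -x side), up to 1.6. It stays where left; hinge friction about 0.2 N m. Turning the grip clockwise presses the closed bridge against its stop. Over 2.5 rad/s is slamming.
- hinge (a point): point on the bridge's hinge axis at the height of the beam's top, 106 mm above the table. The bridge is an aluminium beam 24 mm wide, 12 mm thick (94 to 106 mm above the table). The clamp grip's axis is 75 mm, the handle pin's axis 132 mm from the hinge axis along the beam.
- pin_top (a point): centre of the top of the handle pin of the bridge: an upright round steel pin, 10 mm diameter, standing 30 mm above the beam near its free end (top 136 mm above the table). Its frame turns with the bridge: y runs along the beam away from the hinge.
- grip_bar (a point): centre of the top of the clamp grip's bar, on the turning axis, 153.5 mm above the table. The grip: a grey ribbed disc, 50 mm diameter, its top 132.5 mm above the table, with an upright bar on it 44 mm long, 14 mm thick, 21 mm high, to be pinched across its 14 mm. The frame turns with the grip: x along the bar, y across it, z up. Clockwise from above tightens.
- grip_mark (a point): raised mark on the grip's disc, 20 mm from the axis along the grip's x; over the collar's x axis until the click, clockwise of it afterwards. Notches are 0.524 rad apart. Slipping, the torque leaps to 0.2 to 0.4 N m, falls to zero at the crest (0.26 rad of slip), reverses, and is back at zero in the next notch: one click. Let go, the grip settles in the nearest notch.
- collar: steel collar under the grip's disc, 38 mm diameter; origin on the turning axis, z up, index nose on x. Grip and collar turn together (light thread friction, under 0.1 N m) until the thread comes home, 0.3 to 1.5 rad from the start, differing each time and not visible. Then the collar stands still (it may spring back 0.15 rad after a click) and the grip rides over a ball ratchet (see the mark).
- sample: glass sample vial with a dark screw cap, 27 mm diameter, 66 mm high, standing in the bore of the cell (already loaded); origin at the centre of its underside.
- beaker: bystander: glass beaker 53 mm diameter, 70 mm high; origin at the centre of its underside.
- vial_a: bystander: sample vial with a white cap, 27 mm diameter, 66 mm high, standing; origin at the centre of its underside.
- vial_b: bystander: sample vial with a blue cap, 27 mm diameter, 66 mm high, standing; origin at the centre of its underside.
- petri_dish: bystander: petri dish 60 mm diameter, 14 mm high; origin at the centre of its underside.
- lab_timer: bystander: bench timer 72 x 62 x 19 mm; origin at the centre of its underside.
- tape_1: bystander: roll of tape 58 mm diameter, 19 mm high; origin at the centre of its underside.
Not all that is in view belongs to the job. Leave any purple look-alike of the sample alone.

How it is judged (in metres and radians):
On the way, in this order (a step that is already met when the one before it is completed fails the run):
1. the bridge is swung closed against its stop, within 0.08 rad, before the ratchet has clicked (value of joint bridge below 0.08 rad and y of grip_mark in the frame of collar above -0.006 m), for 0.2 s.
2. with the bridge closed, the grip has clicked: it has slipped clockwise over the collar by one notch (value of joint bridge below 0.08 rad and y of grip_mark in the frame of collar below -0.0068 m and x of grip_mark in the frame of collar above 0.01286 m), for 0.2 s.
At the end, for the whole second after the job is handed in: The bridge is closed (within 0.08 rad of its stop), the grip stands one click (a notch of 30 degrees; 20 to 50 pass) clockwise of where it stood on its collar, everything is at rest, and the sample vial still stands upright in the bore (all of step 2 and angular speed of collar below 0.1 rad/s and horizontal distance between sample and cell below 0.006 m and angle between sample's own z axis and vertical below 0.15 rad); the robot touches nothing.
It fails at once if the clamp is overtightened: a second click (x of grip_mark in the frame of collar below 0.01286 m and y of grip_mark in the frame of collar below 0 m).
It fails at once if the closure is handled roughly: squeezed and pushed with more than 140 N in all (contact force between the fingers and cell above 140 N).
It fails at once if the bridge is slammed (faster than 2.5 rad/s) (velocity of joint bridge below -2.5 rad/s).
It fails at once if a bystander is moved by more than 30 mm (distance of any of beaker, vial_a, vial_b, petri_dish, lab_timer, tape_1 from where it was at the start of the episode above 0.03 m).
It also fails if it takes over 64 s, if anything falls off the work surface, if the arm or the gripper's body presses on something with over 40 N, if the wrist force passes 120 N, or if a joint passes its speed limit or range.

## Working session

There is one attempt and no reset: what is moved stays moved. The work goes in short steps, Python scripts to look and compute and a tool call to move; the robot and the scene stay as the last step left them, time stands still between calls to the robot, and variables do not carry over. Pictures are saved under pics/ and viewed, and the job is handed in when it is done.

Besides the shell and the picture viewer there is one more tool, called after ">>>" as name(argument=value, ...) on one line, values as JSON. send_rows: Moves the arm, as the interface text tells. Its arguments: {"type":"object","properties":{"xyz":{"type":"array","items":{"type":"array","items":{"type":"number","minimum":-1,"maximum":1}}},"delta_rot":{"type":"array","items":{"type":"array","items":{"type":"number","minimum":-1,"maximum":1}}},"hand":{"type":"number"},"grip_force":{"type":"number"}},"required":["xyz","delta_rot"]}

```bash
mkdir -p pics; ls
python3 - <<'E'
from bench import *
import cv2,numpy as np
o=get_obs();print({k:np.round(v,3).tolist() for k,v in o.items()})
for n in ["scene","top","wrist"]:
    c=get_calibration(n);im,d=read_camera(n)
    cv2.imwrite(f"pics/{n}0.png",im[:,:,::-1]);np.savez(f"{n}0.npz",im=im,d=d,**c)
    print(n,c["fx"],c["cx"],c["cy"],np.round(c["R"],3).tolist(),np.round(c["t"],3))
E
```

```text
pics
{'time_s': 0.0, 'joint_positions': [74.303, 39.533, -11.145, 89.744, 9.013, 51.709, -12.322], 'qvel': [0.038, 0.075, -0.065, -0.029, -0.002, -0.024, -0.072], 'tau': [-0.0, -52.757, -1.267, -15.343, -0.053, 0.006, 0.0], 'ee_pos': [0.189, -0.595, 0.217], 'tcp_rot': [[-0.953, -0.001, 0.303], [-0.303, 0.002, -0.953], [0.0, -1.0, -0.002]], 'contact_force': [0.379, 0.341, -0.221], 'torque': [0.026, -0.019, 0.025], 'opening': 0.088}
scene 460.8856943088122 277.9280342588026 218.83310945514816 [[0.338, -0.941, 0.02], [-0.717, -0.271, -0.642], [0.61, 0.203, -0.766]] [-0.062  0.531  0.724]
top 542.8891986739749 282.3474623276045 211.8092124820849 [[-0.007, -1.0, 0.007], [-0.99, 0.006, -0.14], [0.14, -0.008, -0.99]] [0.143 0.59  1.347]
wrist 326.72312533850646 281.6512438136887 208.94479652843455 [[0.303, -0.953, -0.001], [-0.909, -0.29, 0.299], [-0.285, -0.09, -0.954]] [-0.625 -0.042  0.39 ]
```

View pics/scene0.png

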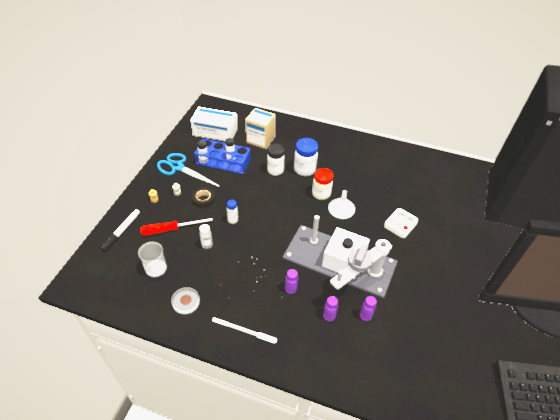

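View pics/top0.png

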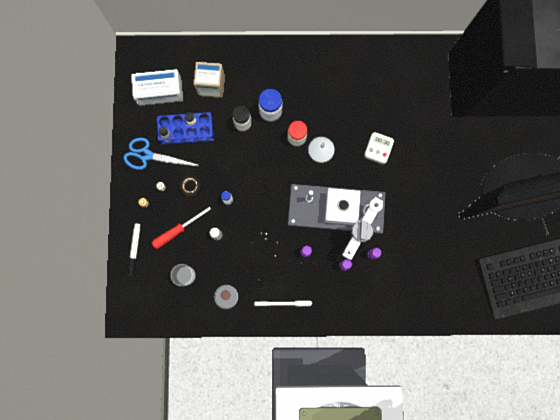

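View pics/wrist0.png

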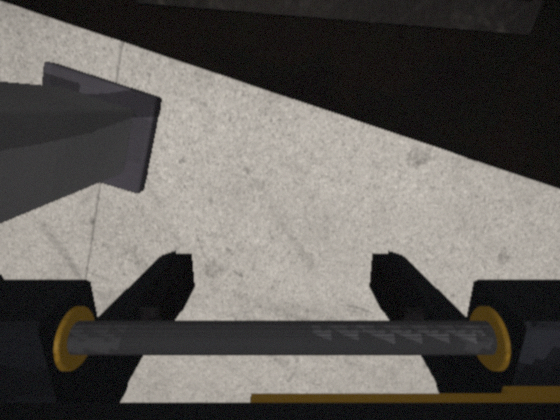

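```bash
cat > h.py <<'E'
import numpy as np,cv2
def ray(c,u,v,z):
    R=np.array(c["R"]);t=np.array(c["t"])
    C=-R.T@t; d=R.T@np.array([(u-c["cx"])/c["fx"],(v-c["cy"])/c["fy"],1.])
    return C+d*(z-C[2])/d[2]
def proj(c,X):
    p=np.array(c["R"])@np.array(X)+np.array(c["t"]); return p[0]/p[2]*c["fx"]+c["cx"],p[1]/p[2]*c["fy"]+c["cy"]
def crop(im,u0,v0,u1,v1,k,name):
    cv2.imwrite(name,cv2.resize(im[v0:v1,u0:u1,::-1],None,fx=k,fy=k,interpolation=cv2.INTER_CUBIC))
E
python3 - <<'E'
from h import *
z=np.load("top0.npz");crop(z["im"],280,170,400,280,6,"pics/topc0.png")
z=np.load("scene0.npz");crop(z["im"],270,200,410,310,5,"pics/scenec0.png")
E
```

```text
(no output)
```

View pics/topc0.png

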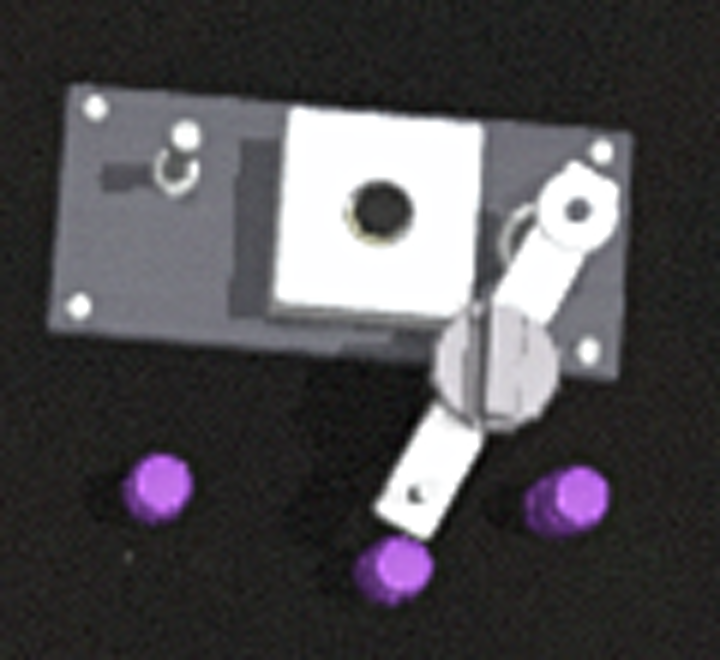

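View pics/scenec0.png

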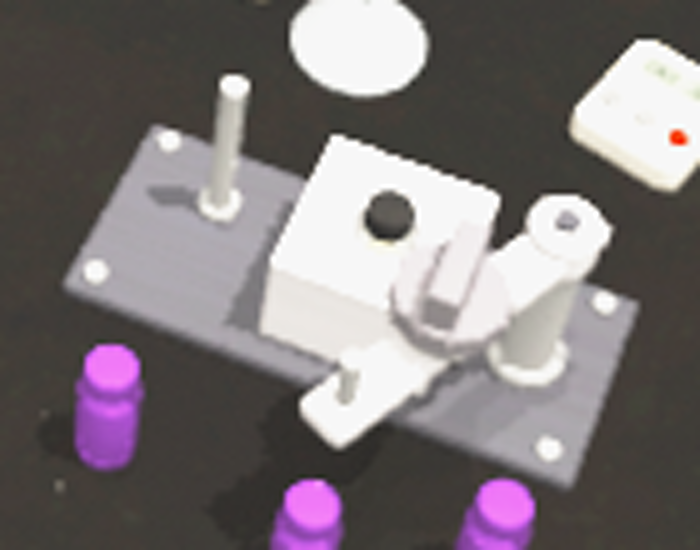

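Run:
```python
from h import *
z=np.load("top0.npz")
P=lambda u,v,h:ray(z,280+u/6-.4,170+v/6-.4,h)
H=P(578,210,.106);post=P(186,136,.102);G=P(496,364,.1325);pin=P(420,487,.136);pin2=P(413,494,.106)
fc=[P(70,86,.01),P(632,130,.01),P(618,380,.01),P(50,330,.01)]
bolts=[P(95,107,.012),P(600,152,.012),P(588,351,.012),P(78,306,.012)]
bc=[P(290,105,.066),P(484,124,.066),P(470,318,.066),P(275,302,.066)]
for n,p in dict(H=H,post=post,G=G,pin=pin,pin2=pin2,fc=np.mean(fc,0),bolts=np.mean(bolts,0),bc=np.mean(bc,0)).items(): print(n,p.round(4))
d=lambda a,b:np.degrees(np.arctan2(*(b-a)[[1,0]]))
print("cell y dir",d(fc[1],fc[0]),d(fc[2],fc[3]),d(bolts[1],bolts[0]),d(bolts[2],bolts[3]),d(bc[1],bc[0]),d(H,np.mean(bc,0)))
print("beam",d(H,G),d(H,pin),np.linalg.norm(G-H),np.linalg.norm((pin-H)[:2]))
b=[P(478,310,.1535),P(480,420,.1535)]
print("bar",d(b[1],b[0]))
s=np.load("scene0.npz")
Q=lambda u,v,h:ray(s,270+u/5-.4,200+v/5-.4,h)
for n,p in dict(H=Q(568,221,.106),post=Q(234,85,.102),pin=Q(349,352,.136),capH=Q(568,221,.112)).items(): print(n,p.round(4))
print("bar",d(Q(441,310,.1535),Q(475,235,.1535)))
```

```text
H [ 0.5982 -0.0893  0.106 ]
post [0.6305 0.0698 0.102 ]
G [ 0.5325 -0.05    0.1325]
pin [ 0.4838 -0.0182  0.136 ]
pin2 [ 0.483  -0.0192  0.106 ]
fc [ 0.6044 -0.0035  0.01  ]
bolts [ 0.6051 -0.0024  0.012 ]
bc [ 0.6041 -0.0133  0.066 ]
cell y dir 85.10983951793877 84.5708974597128 84.4854980501142 84.55637710017206 83.9728701747125 85.56182962058789
beam 149.08313354770434 148.1366996794717 0.08098360873323295 0.1347380117511623
bar -0.5152043806186188
H [ 0.6042 -0.0877  0.106 ]
post [0.6303 0.0702 0.102 ]
pin [ 0.4848 -0.018   0.136 ]
capH [ 0.5994 -0.0875  0.112 ]
bar -6.073895797359792
```

Run:
```python
from h import *
pts=[]
for n in ["top","scene"]:
    z=np.load(n+"0.npz");d=z["d"];v,u=np.nonzero(d>0);dd=d[v,u]
    X=np.stack([(u-z["cx"])/z["fx"]*dd,(v-z["cy"])/z["fy"]*dd,dd],1);pts.append((X-z["t"])@z["R"])
p=np.concatenate(pts)
xs=np.arange(.1,1.0,.05);ys=np.arange(.2,-.75,-.05)
print("x\\y   "+" ".join(f"{y:5.2f}" for y in ys))
for x in xs:
    r=[]
    for y in ys:
        m=(abs(p[:,0]-x)<.025)&(abs(p[:,1]-y)<.025);r.append(f"{p[m,2].max():5.2f}" if m.any() else "  .  ")
    print(f"{x:5.2f} "+" ".join(r))
z=np.load("top0.npz")
for x,y in [(.189,-.596),(.3,-.35),(.484,-.018)]: print(proj(z,[x,y,.2]))
```

```text
x\y    0.20  0.15  0.10  0.05  0.00 -0.05 -0.10 -0.15 -0.20 -0.25 -0.30 -0.35 -0.40 -0.45 -0.50 -0.55 -0.60 -0.65 -0.70
 0.10 -0.72  0.01  0.02  0.02  0.02  0.02  0.02  0.01 -0.71 -0.80 -0.81 -0.80 -0.80 -0.80 -0.80 -0.80 -0.80 -0.80 -0.80
 0.15 -0.71  0.01  0.01  0.01  0.01  0.01  0.01  0.01 -0.72 -0.80 -0.80 -0.80 -0.80 -0.80 -0.80 -0.79 -0.80 -0.80 -0.80
 0.20 -0.80 -0.80 -0.81 -0.80 -0.81 -0.80 -0.81 -0.80 -0.80 -0.80 -0.80 -0.81 -0.80 -0.80 -0.80 -0.80 -0.81 -0.81 -0.80
 0.25  0.00  0.00  0.00  0.00  0.00  0.00  0.00 -0.00   .     .     .     .     .     .     .     .     .     .     .  
 0.30  0.01  0.01  0.01  0.01  0.01  0.01  0.01  0.01  0.01  0.01  0.01  0.01  0.01  0.01  0.01  0.01   .     .     .  
 0.35  0.01  0.01  0.01  0.01  0.01  0.01  0.01  0.01  0.01  0.01  0.01  0.01  0.02  0.02  0.02  0.02 -0.01   .     .  
 0.40  0.01  0.01  0.01  0.01  0.01  0.01  0.01  0.01  0.01  0.01  0.01  0.02  0.03  0.03  0.03  0.03   .     .     .  
 0.45  0.01  0.01  0.01  0.01  0.11  0.11  0.07  0.01  0.01  0.01  0.01  0.02  0.03  0.03  0.03  0.03   .     .     .  
 0.50  0.01  0.01  0
[... 668 characters left out ...]
2  0.02  0.02  0.02   .     .  
 0.80  0.01  0.03  0.08  0.04  0.03  0.01  0.02  0.03  0.01  0.01  0.01  0.01  0.01  0.01  0.01  0.01  0.01   .     .  
 0.85  0.10  0.10  0.01  0.01  0.01  0.01  0.01  0.01  0.01  0.01  0.35  0.35  0.35  0.34  0.27  0.17  0.07   .     .  
 0.90  0.09  0.09  0.01  0.01  0.01  0.01  0.01  0.01  0.01  0.01  0.35  0.36  0.35  0.34   .     .     .     .     .  
 0.95  0.01  0.01  0.01  0.01  0.01  0.01  0.01  0.01  0.01  0.01  0.35  0.35  0.35  0.34   .     .     .     .     .  
(np.float64(622.213433459329), np.float64(382.535163568299))
(np.float64(506.12120163693737), np.float64(331.3007220507659))
(np.float64(353.2107069699097), np.float64(248.68607281241043))
```

```bash
cat >> h.py <<'E'
def plan(targets):
    """targets: (x,y,z,jawdeg) -> fractions; keeps tool pointing down"""
    from bench import get_obs
    from scipy.spatial.transform import Rotation as Ro
    o=get_obs();R=np.array(o["tcp_rot"]);p=np.array(o["ee_pos"])
    print("now",p.round(4),"jaw",round(float(np.degrees(np.arctan2(R[1,2],R[0,2]))),1),"F",np.round(o["contact_force"],1),"M",np.round(o["torque"],2),"open",round(o["opening"],4),"t",round(o["time_s"],2))
    for x,y,z,j in targets:
        a=np.radians(j);zz=np.array([np.cos(a),np.sin(a),0]);yy=np.array([0,0,-1.]);T=np.stack([np.cross(yy,zz),yy,zz],1)
        print((R.T@(np.array([x,y,z])-p)/.25).round(3).tolist(),(np.degrees(Ro.from_matrix(R.T@T).as_rotvec())/90).round(3).tolist())
E
python3 -c "
from h import *
plan([(.30,-.42,.26,-15.4),(.36,-.25,.26,20)])"
```

```text
now [ 0.1892 -0.5952  0.217 ] jaw -72.4 F [ 0.3 -0.2  0.3] M [-0.03 -0.    0.03] open 0.0882 t 0.15
[-0.635, -0.171, -0.534] [0.001, -0.633, -0.0]
[-1.07, -0.17, -1.109] [0.001, -1.026, -0.001]
```

>>> send_rows(xyz=[[-0.635,-0.171,-0.534],[-0.635,-0.171,-0.534],[-0.635,-0.171,-0.534],[-0.635,-0.171,-0.534],[-0.635,-0.171,-0.534],[-0.635,-0.171,-0.534],[-0.8,-0.171,-0.72],[-0.9,-0.171,-0.9]], delta_rot=[[0,-0.08,0],[0,-0.16,0],[0,-0.24,0],[0,-0.32,0],[0,-0.4,0],[0,-0.48,0],[0,-0.56,0],[0,-0.64,0]], hand=0.32)

```text
time_s: 0.82
ee_pos: [0.3287, -0.3417, 0.2601]
tcp_rot: [[-0.257, 0.001, 0.966], [-0.966, 0.0, -0.257], [-0.0, -1.0, 0.001]]
contact_force: [1.0, 0.9, -0.1]
opening: 0.0369
```

```bash
python3 -c "
from h import *
plan([(.38,-.2,.24,30),(.484,-.018,.19,58)])
from bench import *;print(get_obs()['joint_positions'])"
```

```text
now [ 0.3287 -0.3417  0.2601] jaw -14.9 F [ 1.   0.9 -0.1] M [ 0.05 -0.17  0.  ] open 0.0369 t 0.82
[-0.601, 0.081, 0.053] [-0.001, -0.499, 0.0]
[-1.411, 0.281, 0.267] [-0.001, -0.81, 0.0]
[ 60.09603101  26.67206716 -29.16943964 111.15374408  17.50930233
  46.46101023   6.44807407]
```

>>> send_rows(xyz=[[-0.6,0.08,0.05],[-0.6,0.08,0.05],[-0.6,0.08,0.05],[-0.6,0.08,0.05],[-0.8,0.1,0.1],[-0.95,0.14,0.15],[-1.0,0.18,0.2],[-1.0,0.18,0.2]], delta_rot=[[0,-0.08,0],[0,-0.16,0],[0,-0.24,0],[0,-0.32,0],[0,-0.4,0],[0,-0.48,0],[0,-0.56,0],[0,-0.64,0]])

```text
time_s: 1.48
ee_pos: [0.4451, -0.1073, 0.2146]
tcp_rot: [[0.683, 0.005, 0.731], [-0.731, 0.004, 0.683], [0.0, -1.0, 0.006]]
contact_force: [0.4, -0.6, -0.3]
opening: 0.0279
```

```bash
python3 -c "
from h import *
plan([(.484,-.018,.19,58)])
from bench import *;print(get_obs()['joint_positions'])"
```

```text
now [ 0.4451 -0.1073  0.2146] jaw 43.1 F [ 0.4 -0.6 -0.3] M [-0.08 -0.14 -0.01] open 0.0279 t 1.48
[-0.155, 0.101, 0.357] [-0.004, -0.166, 0.001]
[ 35.6018906   32.15351188 -42.68875055 116.90659585  31.83938314
  42.59180125  16.20682254]
```

>>> send_rows(xyz=[[-0.08,0.05,0.18],[-0.12,0.1,0.3],[-0.155,0.1,0.357],[-0.155,0.1,0.357],[-0.155,0.1,0.357]], delta_rot=[[0,-0.08,0],[0,-0.16,0],[0,-0.166,0],[0,-0.166,0],[0,-0.166,0]])

```text
time_s: 1.9
ee_pos: [0.484, -0.0166, 0.1899]
tcp_rot: [[0.849, 0.004, 0.528], [-0.528, 0.005, 0.849], [0.001, -1.0, 0.006]]
contact_force: [-0.3, -0.8, 0.1]
opening: 0.0287
```

```bash
cat >> h.py <<'E'
def shot(tag,names=("wrist","top"),k=1):
    from bench import read_camera,get_calibration
    for n in names:
        c=get_calibration(n);im,d=read_camera(n);cv2.imwrite(f"pics/{n}{tag}.png",im[:,:,::-1]);np.savez(f"{n}{tag}.npz",im=im,d=d,**c)
E
python3 -c "
from h import *
plan([(.484,-.018,.118,58)])
shot('1')
z=np.load('top1.npz');crop(z['im'],280,170,400,280,5,'pics/topc1.png')
"
```

```text
now [ 0.484  -0.0166  0.1899] jaw 58.1 F [-0.3 -0.8  0.1] M [-0.04 -0.12  0.01] open 0.0287 t 1.9
[0.003, 0.288, -0.007] [-0.004, 0.002, 0.001]
```

View pics/wrist1.png

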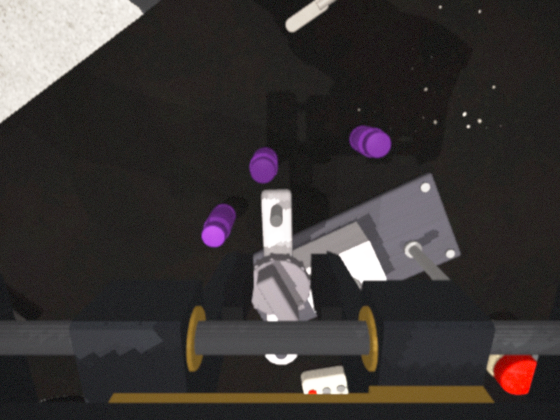

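View pics/topc1.png

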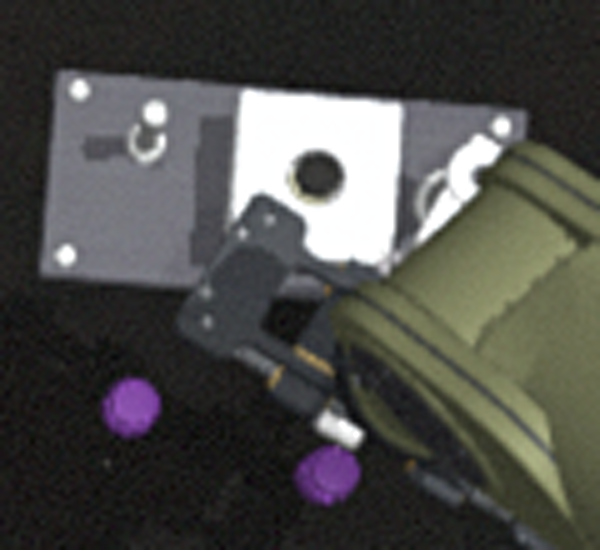

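```bash
python3 -c "
from h import *
z=np.load('wrist1.npz')
crop(z['im'],230,180,330,320,5,'pics/wc1.png')
for p in [(.484,-.018,.136),(.484,-.018,.106),(.484,-.0166,.19),(.484,-.0166,.118)]: print(p,np.round(proj(z,p),1))
print(ray(z,277,219,.106),ray(z,277,208,.136))
"
```

```text
(0.484, -0.018, 0.136) [280.7 221. ]
(0.484, -0.018, 0.106) [280.6 208.5]
(0.484, -0.0166, 0.19) [283.1 252.2]
(0.484, -0.0166, 0.118) [282.2 212.3]
[ 0.49001541 -0.02519394  0.106     ] [ 0.47429466 -0.01505628  0.136     ]
```

View pics/wc1.png

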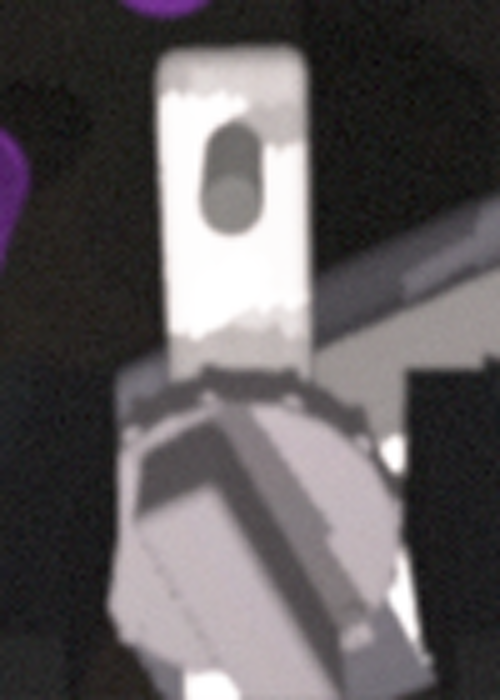

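```bash
python3 -c "
from h import *
z=np.load('wrist1.npz')
q=ray(z,276.4,220.4,.136);print(q, ray(z,276.4,206,.106))
plan([(q[0],q[1],.118,58)])
a,b=ray(z,230+138/5,180+515/5,.1535),ray(z,230+210/5,180+485/5,.1535)
print(a,b,'bar end edge dir',np.degrees(np.arctan2(*(a-b)[[1,0]])))
"
```

```text
[ 0.48194979 -0.02036487  0.136     ] [ 0.48040468 -0.01973455  0.106     ]
now [ 0.4834 -0.0192  0.19  ] jaw 57.9 F [-0.6  0.5 -0.7] M [-0.03 -0.14 -0.05] open 0.0282 t 2.0
[-0.003, 0.288, -0.008] [-0.003, -0.001, 0.001]
[ 0.50927219 -0.05291149  0.1535    ] [ 0.51064238 -0.04181092  0.1535    ] bar end edge dir -97.03664983161258
```

>>> send_rows(xyz=[[0,0.1,-0.004],[0,0.2,-0.008],[0,0.25,-0.008],[0,0.288,-0.008],[0,0.288,-0.008],[0,0.288,-0.008]], delta_rot=[[0,0,0],[0,0,0],[0,0,0],[0,0,0],[0,0,0],[0,0,0]])

```text
time_s: 2.5
ee_pos: [0.4825, -0.0216, 0.1182]
tcp_rot: [[0.846, 0.003, 0.532], [-0.532, 0.002, 0.846], [0.002, -1.0, 0.004]]
contact_force: [-0.5, -0.3, -0.4]
opening: 0.028
```

```bash
cat > arc.py <<'E'
from h import *
import sys
H=np.array([.598,-.0885]);r=.133
def arc(lead,b0,b1,n,z=.118):
    T=[]
    for b in np.linspace(b0,b1,n+1)[1:]:
        a=np.radians(b);p=H+r*np.array([np.cos(a),np.sin(a)])+lead*np.array([np.sin(a),-np.cos(a)])
        T.append((p[0],p[1],z,b-90))
    plan(T)
arc(float(sys.argv[1]),float(sys.argv[2]),float(sys.argv[3]),int(sys.argv[4]))
E
python3 arc.py 0.005 148 120 8
```

```text
now [ 0.4825 -0.0216  0.1182] jaw 57.8 F [-0.5 -0.3 -0.4] M [ 0.04 -0.17 -0.04] open 0.028 t 2.5
[0.004, 0.001, 0.07] [-0.002, 0.037, 0.001]
[0.008, 0.001, 0.102] [-0.002, 0.076, 0.001]
[0.014, 0.001, 0.134] [-0.002, 0.115, 0.001]
[0.022, 0.001, 0.166] [-0.002, 0.154, 0.001]
[0.032, 0.002, 0.197] [-0.003, 0.193, 0.001]
[0.044, 0.002, 0.227] [-0.003, 0.231, 0.001]
[0.057, 0.002, 0.257] [-0.003, 0.27, 0.001]
[0.073, 0.002, 0.285] [-0.003, 0.309, 0.0]
```

>>> send_rows(xyz=[[0.002,0,0.03],[0.004,0,0.06],[0.007,0,0.09],[0.012,0,0.12],[0.018,0,0.15],[0.026,0,0.18],[0.035,0,0.21],[0.048,0,0.24]], delta_rot=[[0,0.02,0],[0,0.04,0],[0,0.07,0],[0,0.1,0],[0,0.135,0],[0,0.17,0],[0,0.21,0],[0,0.247,0]])

```text
time_s: 3.17
ee_pos: [0.5255, 0.0231, 0.1198]
tcp_rot: [[0.579, 0.005, 0.815], [-0.815, 0.003, 0.579], [0.001, -1.0, 0.006]]
contact_force: [0.0, 1.1, 0.3]
opening: 0.0279
```

```bash
python3 arc.py 0.008 124 96 8
```

```text
now [0.5255 0.0231 0.1198] jaw 35.4 F [0.  1.1 0.3] M [ 0.04 -0.11 -0.01] open 0.0279 t 3.17
[0.005, 0.008, 0.055] [-0.004, 0.054, 0.0]
[0.01, 0.008, 0.087] [-0.004, 0.093, 0.0]
[0.018, 0.008, 0.119] [-0.004, 0.132, 0.0]
[0.027, 0.008, 0.15] [-0.004, 0.171, 0.0]
[0.039, 0.008, 0.18] [-0.004, 0.21, -0.0]
[0.052, 0.009, 0.21] [-0.004, 0.249, -0.0]
[0.067, 0.009, 0.239] [-0.004, 0.288, -0.0]
[0.084, 0.009, 0.267] [-0.004, 0.327, -0.0]
```

>>> send_rows(xyz=[[0.003,0.008,0.03],[0.008,0.008,0.06],[0.013,0.008,0.09],[0.02,0.008,0.12],[0.028,0.008,0.15],[0.039,0.008,0.18],[0.052,0.008,0.21],[0.067,0.008,0.239]], delta_rot=[[0,0.03,0],[0,0.06,0],[0,0.095,0],[0,0.132,0],[0,0.17,0],[0,0.21,0],[0,0.249,0],[0,0.288,0]])

```text
time_s: 3.83
ee_pos: [0.5849, 0.0442, 0.1196]
tcp_rot: [[0.161, 0.007, 0.987], [-0.987, 0.004, 0.161], [-0.002, -1.0, 0.008]]
contact_force: [0.3, 0.2, 0.0]
opening: 0.028
```

```bash
python3 arc.py 0.009 98 84.6 5; python3 -c "
from h import *
shot('2')"
```

```text
now [0.5849 0.0442 0.1196] jaw 9.3 F [0.3 0.2 0. ] M [-0.04 -0.09  0.03] open 0.028 t 3.83
[0.004, 0.007, 0.039] [-0.005, 0.044, -0.002]
[0.008, 0.007, 0.063] [-0.005, 0.074, -0.002]
[0.013, 0.007, 0.088] [-0.005, 0.104, -0.002]
[0.02, 0.007, 0.112] [-0.005, 0.133, -0.002]
[0.027, 0.008, 0.136] [-0.005, 0.163, -0.002]
```

View pics/wrist2.png

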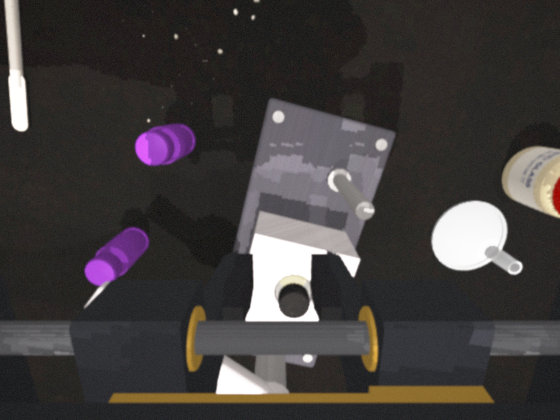

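```bash
python3 -c "
from h import *
shot('3',('scene',))
z=np.load('top2.npz');crop(z['im'],280,150,420,280,5,'pics/topc2.png')
z=np.load('scene3.npz');crop(z['im'],250,150,410,310,5,'pics/scenec3.png')"
```

```text
(no output)
```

View pics/topc2.png

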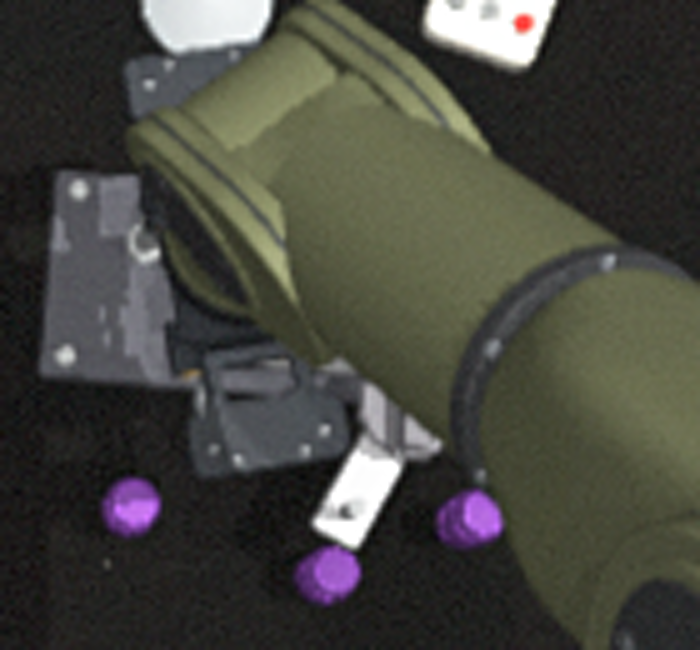

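View pics/scenec3.png

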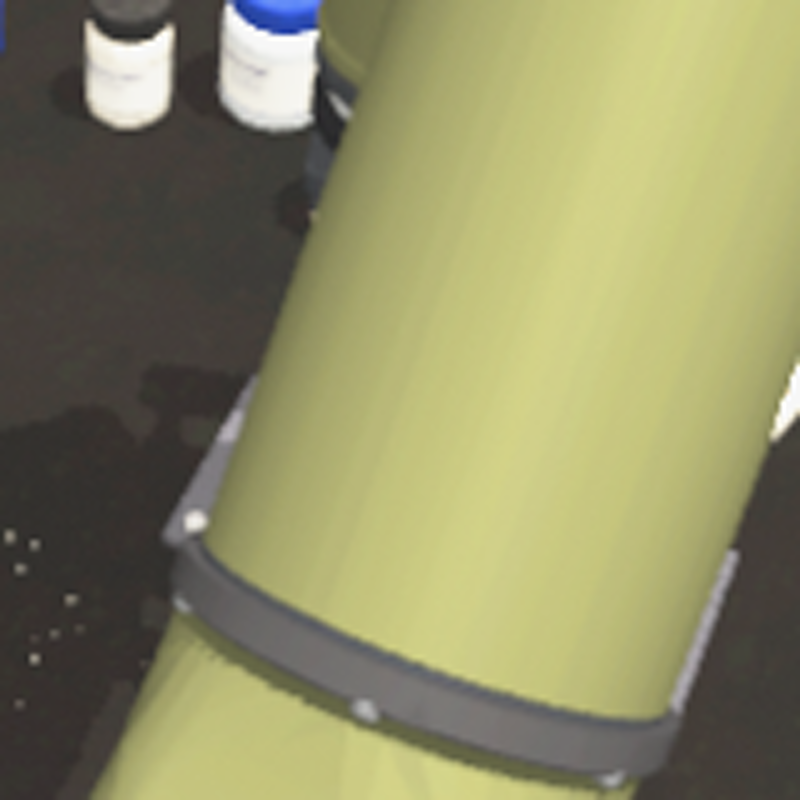

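```bash
python3 -c "
from h import *
z=np.load('wrist2.npz')
print('post',np.round(proj(z,(.6305,.070,.102)),1),'tcp',np.round(proj(z,(.5849,.0442,.1196)),1),'cap',np.round(proj(z,(.604,-.0133,.066)),1))
for n in ['pin2','x']:pass
c=lambda a,b:np.round(ray(z,a,b,.102),4)
print(c(368,210))
z0=np.load('top0.npz');z2=np.load('top2.npz')
for X in [(.484,-.018,.136),(.484,-.018,.106)]: print(np.round(proj(z2,X),1))
crop(z2['im'],320,225,380,265,10,'pics/a.png');crop(z0['im'],320,225,380,265,10,'pics/b.png')
cv2.imwrite('pics/ab.png',np.vstack([cv2.imread('pics/b.png')[:300],cv2.imread('pics/a.png')[:300]]))
crop(z['im'],180,240,380,400,4,'pics/wc2.png')
d=z['d'];print(np.round(d[300,200:360:10],3))
"
```

```text
post [365.3 210.4] tcp [282.9 251. ] cap [294.4 293. ]
[0.632  0.0705 0.102 ]
[349.5 250.7]
[347.9 251.5]
[0.086 0.118 0.119 0.121 0.121 0.147 0.254 0.253 0.233 0.233 0.233 0.255
 0.121 0.12  0.12  0.119]
```

View pics/ab.png

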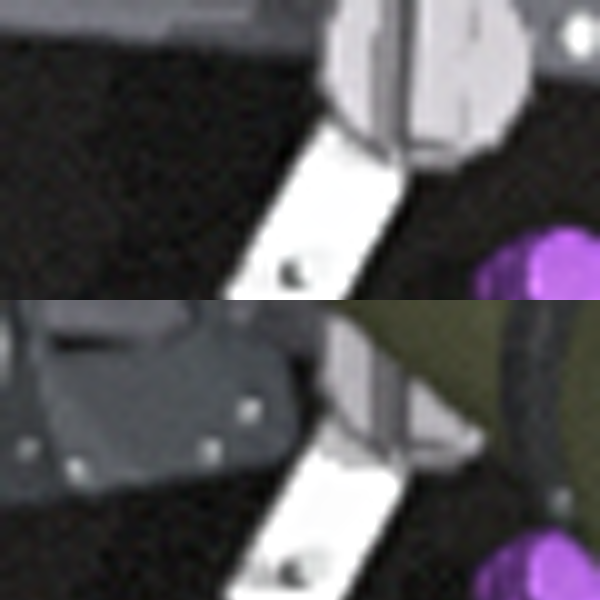

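View pics/wc2.png

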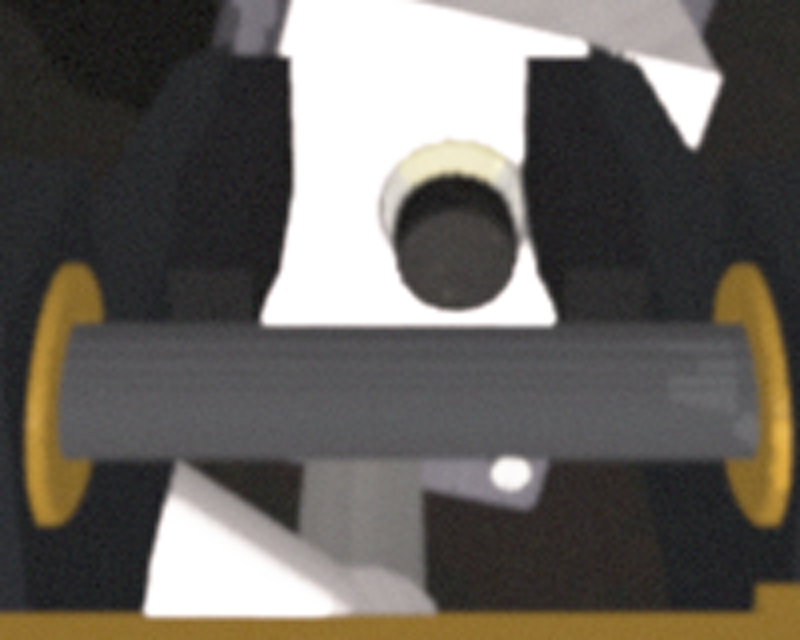

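```bash
python3 -c "
from h import *
for n in ['wrist1','wrist2']:
  z=np.load(n+'.npz');d=z['d']
  for u in (240,248,320,326):
    for v in (256,262,270,290):
      D=d[v,u];X=np.array([(u-z['cx'])/z['fx']*D,(v-z['cy'])/z['fy']*D,D]);print(n,u,v,((X-z['t'])@z['R']).round(4),end=' ; ')
    print()
"
```

```text
wrist1 240 256 [ 0.4651 -0.0296  0.2139] ; wrist1 240 262 [ 0.4654 -0.0289  0.2204] ; wrist1 240 270 [ 0.4655 -0.0277  0.2292] ; wrist1 240 290 [ 0.467  -0.0266  0.2442] ; 
wrist1 248 256 [ 0.4669 -0.0261  0.2146] ; wrist1 248 262 [ 0.4674 -0.0257  0.2205] ; wrist1 248 270 [ 0.4676 -0.025   0.2285] ; wrist1 248 290 [ 0.4744 -0.0292  0.2317] ; 
wrist1 320 256 [0.4847 0.0033 0.2155] ; wrist1 320 262 [0.485  0.0025 0.2205] ; wrist1 320 270 [0.4843 0.0017 0.2286] ; wrist1 320 290 [ 0.4854 -0.0006  0.2413] ; 
wrist1 326 256 [0.4866 0.0056 0.2147] ; wrist1 326 262 [0.4859 0.0049 0.2215] ; wrist1 326 270 [0.4852 0.0041 0.2294] ; wrist1 326 290 [0.4844 0.0021 0.2451] ; 
wrist2 240 256 [0.563  0.0497 0.1447] ; wrist2 240 262 [0.5636 0.0493 0.15  ] ; wrist2 240 270 [0.5645 0.0498 0.1584] ; wrist2 240 290 [0.5664 0.0501 0.1748] ; 
wrist2 248 256 [0.5667 0.0501 0.1443] ; wrist2 248 262 [0.5672 0.0495 0.1492] ; wrist2 248 270 [0.568  0.0507 0.1591] ; wrist2 248 290 [0.5693 0.0421 0.1609] ; 
wrist2 320 256 [0.6007 0.0557 0.1445] ; wrist2 320 262 [0.5999 0.0557 0.1511] ; wrist2 320 270 [0.5987 0.056  0.1598] ; wrist2 320 290 [0.598  0.0529 0.1711] ; 
wrist2 326 256 [0.6036 0.056  0.1442] ; wrist2 326 262 [0.6028 0.0556 0.1501] ; wrist2 326 270 [0.6017 0.0557 0.1583] ; wrist2 326 290 [0.5996 0.055  0.1742] ;
```

```bash
python3 -c "
from h import *
plan([(.5849,.0442,.19,9),(.54,.03,.19,30),(.483,-.0195,.19,58)])"
```

```text
now [0.5847 0.0441 0.1192] jaw 9.5 F [-0.8  0.1  0.4] M [-0.08 -0.02  0.02] open 0.0279 t 3.98
[-0.001, -0.283, 0.003] [-0.005, 0.006, -0.001]
[0.025, -0.285, -0.183] [-0.005, -0.227, -0.0]
[0.183, -0.287, -0.441] [-0.005, -0.539, 0.001]
```

>>> send_rows(xyz=[[0,-0.14,0],[0,-0.28,-0.03],[0.02,-0.285,-0.15],[0.07,-0.285,-0.25],[0.12,-0.285,-0.35],[0.183,-0.287,-0.441],[0.183,-0.287,-0.441],[0.183,-0.287,-0.441]], delta_rot=[[0,-0.07,0],[0,-0.14,0],[0,-0.21,0],[0,-0.28,0],[0,-0.35,0],[0,-0.43,0],[0,-0.5,0],[0,-0.539,0]])

```text
time_s: 4.65
ee_pos: [0.4808, -0.0218, 0.1905]
tcp_rot: [[0.851, 0.006, 0.525], [-0.525, 0.001, 0.851], [0.005, -1.0, 0.004]]
contact_force: [0.4, -0.3, 0.4]
opening: 0.028
```

```bash
python3 -c "
from h import *
plan([(.483,-.0195,.12,58),(.483,-.0195,.10,58)])"
```

```text
now [ 0.4808 -0.0218  0.1905] jaw 58.3 F [ 0.4 -0.3  0.4] M [ 0.06 -0.13  0.05] open 0.028 t 4.65
[0.001, 0.282, 0.011] [-0.003, 0.004, 0.003]
[0.001, 0.362, 0.011] [-0.003, 0.004, 0.003]
```

>>> send_rows(xyz=[[0,0.12,0.011],[0,0.24,0.011],[0,0.3,0.011],[0,0.33,0.011],[0,0.362,0.011],[0,0.362,0.011]], delta_rot=[[0,0,0],[0,0,0],[0,0,0],[0,0,0],[0,0,0],[0,0,0]])

```text
time_s: 5.15
ee_pos: [0.4824, -0.0195, 0.0995]
tcp_rot: [[0.851, 0.005, 0.524], [-0.524, 0.001, 0.851], [0.004, -1.0, 0.003]]
contact_force: [-1.2, -0.7, 0.2]
opening: 0.0285
```

```bash
sed -i 's/z=.118/z=.100/' arc.py; python3 arc.py 0.008 144 120 8; python3 -c "
from h import *
shot('4',('wrist',))
z=np.load('wrist4.npz');crop(z['im'],180,180,380,340,4,'pics/wc4.png')"
```

```text
now [ 0.4824 -0.0195  0.0995] jaw 58.4 F [-1.2 -0.7  0.2] M [ 0.03 -0.15  0.  ] open 0.0285 t 5.15
[0.015, -0.001, 0.108] [-0.002, 0.082, 0.002]
[0.021, -0.001, 0.135] [-0.002, 0.115, 0.002]
[0.028, -0.001, 0.162] [-0.002, 0.149, 0.002]
[0.037, -0.001, 0.188] [-0.003, 0.182, 0.002]
[0.047, -0.001, 0.214] [-0.003, 0.215, 0.002]
[0.059, -0.001, 0.24] [-0.003, 0.249, 0.002]
[0.072, -0.001, 0.264] [-0.003, 0.282, 0.002]
[0.086, -0.001, 0.289] [-0.003, 0.315, 0.002]
```

View pics/wc4.png

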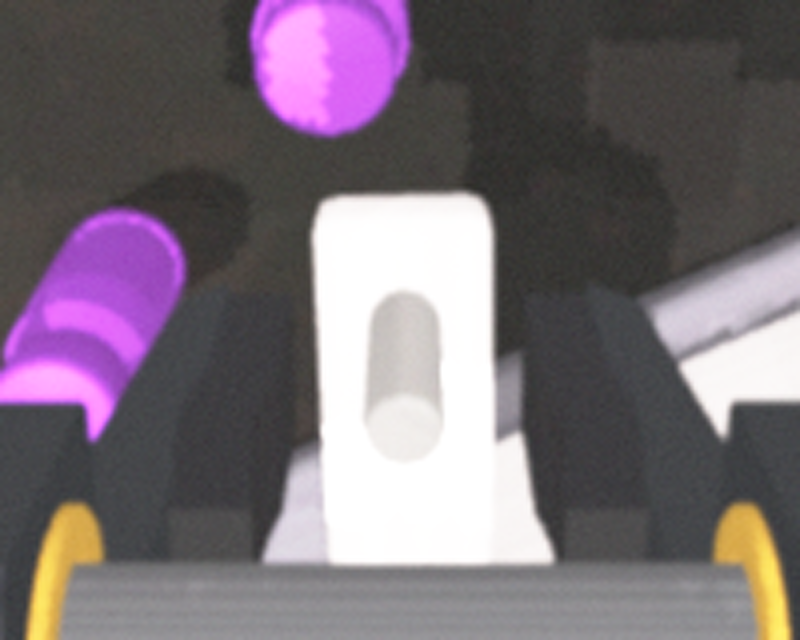

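>>> send_rows(xyz=[[0.001,0,0.025],[0.003,0,0.05],[0.007,0,0.08],[0.012,0,0.11],[0.019,0,0.14],[0.028,0,0.17],[0.038,0,0.2],[0.051,0,0.23]], delta_rot=[[0,0.01,0],[0,0.03,0],[0,0.05,0],[0,0.08,0],[0,0.115,0],[0,0.15,0],[0,0.19,0],[0,0.225,0]])

```text
time_s: 5.87
ee_pos: [0.5235, 0.0233, 0.1012]
tcp_rot: [[0.615, 0.006, 0.789], [-0.789, 0.0, 0.615], [0.003, -1.0, 0.005]]
contact_force: [-2.3, 0.2, -0.6]
opening: 0.0281
```

```bash
python3 arc.py 0.009 126 98 8; python3 -c "
from h import *
shot('5',('wrist',))"
```

```text
now [0.5235 0.0233 0.1012] jaw 37.9 F [-2.3  0.2 -0.6] M [-0.14  0.24 -0.03] open 0.0281 t 5.87
[0.01, 0.005, 0.046] [-0.003, 0.06, 0.002]
[0.016, 0.005, 0.078] [-0.003, 0.099, 0.002]
[0.024, 0.006, 0.11] [-0.003, 0.138, 0.002]
[0.034, 0.006, 0.141] [-0.003, 0.177, 0.002]
[0.046, 0.006, 0.171] [-0.003, 0.216, 0.001]
[0.06, 0.006, 0.201] [-0.003, 0.255, 0.001]
[0.076, 0.006, 0.229] [-0.003, 0.294, 0.001]
[0.093, 0.006, 0.257] [-0.003, 0.332, 0.001]
```

View pics/wrist5.png

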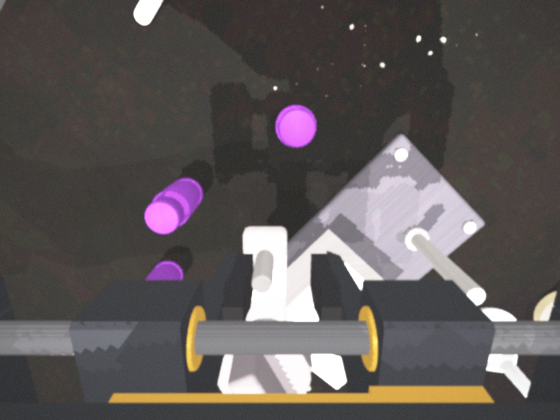

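The pin (262,270) is against the rear (left) finger and the beam is moving. I continue along the arc.

>>> send_rows(xyz=[[0.005,0.005,0.03],[0.01,0.005,0.06],[0.017,0.005,0.09],[0.026,0.006,0.12],[0.036,0.006,0.15],[0.048,0.006,0.18],[0.063,0.006,0.207],[0.079,0.006,0.235]], delta_rot=[[0,0.035,0],[0,0.07,0],[0,0.11,0],[0,0.15,0],[0,0.19,0],[0,0.23,0],[0,0.265,0],[0,0.3,0]])

```text
time_s: 6.58
ee_pos: [0.5837, 0.0454, 0.1012]
tcp_rot: [[0.186, 0.008, 0.982], [-0.982, 0.002, 0.186], [-0.001, -1.0, 0.008]]
contact_force: [-0.7, -0.9, -1.0]
opening: 0.028
```

```bash
python3 arc.py 0.009 99 83 8; python3 -c "
from h import *
shot('6',('wrist',))"
```

```text
now [0.5837 0.0454 0.1012] jaw 10.7 F [-0.7 -0.9 -1. ] M [-0.33  0.24  0.03] open 0.028 t 6.58
[0.008, 0.005, 0.027] [-0.005, 0.042, -0.001]
[0.011, 0.005, 0.045] [-0.005, 0.064, -0.001]
[0.014, 0.005, 0.064] [-0.005, 0.086, -0.001]
[0.018, 0.006, 0.082] [-0.005, 0.108, -0.001]
[0.023, 0.006, 0.1] [-0.005, 0.131, -0.001]
[0.028, 0.006, 0.118] [-0.005, 0.153, -0.001]
[0.034, 0.006, 0.135] [-0.005, 0.175, -0.001]
[0.041, 0.006, 0.153] [-0.005, 0.197, -0.001]
```

View pics/wrist6.png

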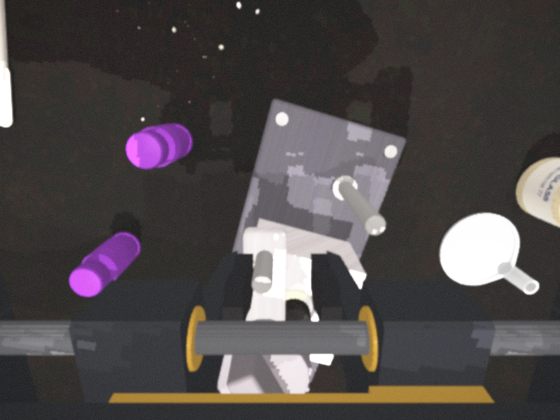

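>>> send_rows(xyz=[[0.003,0.005,0.018],[0.007,0.005,0.036],[0.012,0.005,0.054],[0.016,0.006,0.072],[0.02,0.006,0.09],[0.025,0.006,0.105],[0.029,0.006,0.118],[0.03,0.006,0.122]], delta_rot=[[0,0.02,0],[0,0.045,0],[0,0.07,0],[0,0.095,0],[0,0.12,0],[0,0.14,0],[0,0.155,0],[0,0.16,0]])

```text
time_s: 7.3
ee_pos: [0.6181, 0.0443, 0.1003]
tcp_rot: [[-0.068, 0.012, 0.998], [-0.998, 0.003, -0.068], [-0.004, -1.0, 0.011]]
contact_force: [-1.1, 0.4, 1.3]
opening: 0.0283
```

```bash
python3 arc.py 0.009 84.6 80.6 4; python3 -c "
from h import *
shot('7',('wrist','top'))
z=np.load('top7.npz');crop(z['im'],280,150,400,260,5,'pics/topc7.png')"
```

```text
now [0.6181 0.0443 0.1003] jaw -3.9 F [-1.1  0.4  1.3] M [0.06 0.28 0.  ] open 0.0283 t 7.3
[0.005, 0.001, 0.015] [-0.007, 0.028, -0.003]
[0.006, 0.001, 0.024] [-0.007, 0.039, -0.003]
[0.008, 0.002, 0.034] [-0.007, 0.05, -0.003]
[0.009, 0.002, 0.043] [-0.007, 0.061, -0.003]
```

View pics/wrist7.png

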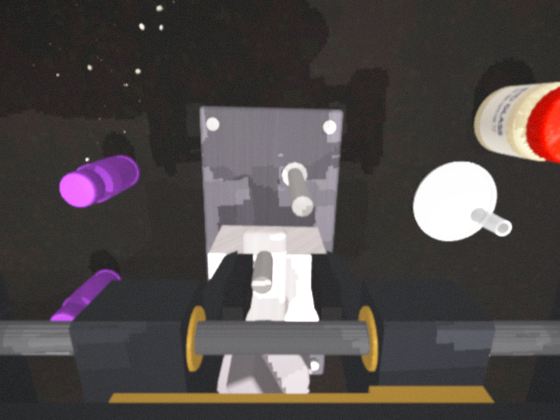

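>>> send_rows(xyz=[[0.004,0,0.01],[0.005,0,0.02],[0.006,0,0.025],[0.006,0,0.025]], delta_rot=[[0,0.01,0],[0,0.02,0],[0,0.02,0],[0,0.02,0]])

```text
time_s: 7.73
ee_pos: [0.6189, 0.0433, 0.0998]
tcp_rot: [[-0.097, 0.002, 0.995], [-0.995, 0.003, -0.097], [-0.003, -1.0, 0.001]]
contact_force: [-11.1, 2.7, 7.9]
opening: 0.0284
```

```bash
python3 arc.py 0.009 84.6 78.6 4
```

```text
now [0.6189 0.0433 0.0998] jaw -5.6 F [-11.1   2.7   7.9] M [ 0.49  2.37 -0.05] open 0.0284 t 7.73
[0.002, -0.001, 0.016] [-0.001, 0.015, -0.002]
[0.003, -0.001, 0.03] [-0.001, 0.031, -0.002]
[0.005, -0.001, 0.044] [-0.001, 0.048, -0.002]
[0.007, -0.001, 0.058] [-0.001, 0.065, -0.002]
```

>>> send_rows(xyz=[[0.002,0,0.01],[0.004,0,0.02],[0.004,0,0.02]], delta_rot=[[0,0.0,0],[0,0.0,0],[0,0.0,0]])

```text
time_s: 7.98
ee_pos: [0.6186, 0.0433, 0.0994]
tcp_rot: [[-0.096, -0.009, 0.995], [-0.995, 0.003, -0.096], [-0.002, -1.0, -0.009]]
contact_force: [-11.4, 2.8, 9.3]
opening: 0.0284
```

```bash
python3 arc.py 0.009 84.6 78.6 4; python3 -c "
from h import *
shot('8',('wrist','top'))
z=np.load('top8.npz');crop(z['im'],280,150,400,260,5,'pics/topc8.png')"
```

```text
now [0.6186 0.0433 0.0994] jaw -5.5 F [-11.4   2.8   9.3] M [ 0.52  2.45 -0.05] open 0.0284 t 7.98
[0.001, -0.002, 0.018] [0.006, 0.015, -0.002]
[0.003, -0.003, 0.031] [0.006, 0.032, -0.001]
[0.005, -0.003, 0.045] [0.006, 0.049, -0.001]
[0.007, -0.003, 0.059] [0.006, 0.065, -0.001]
```

View pics/wrist8.png

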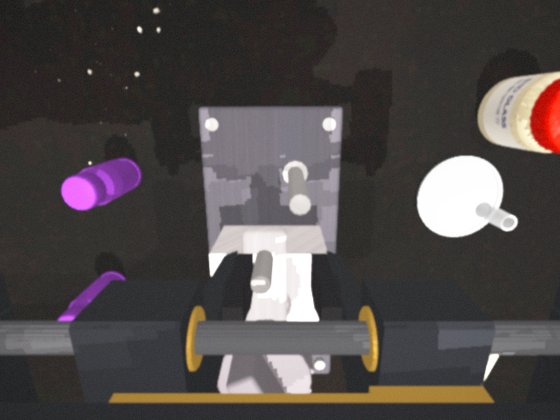

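View pics/topc8.png

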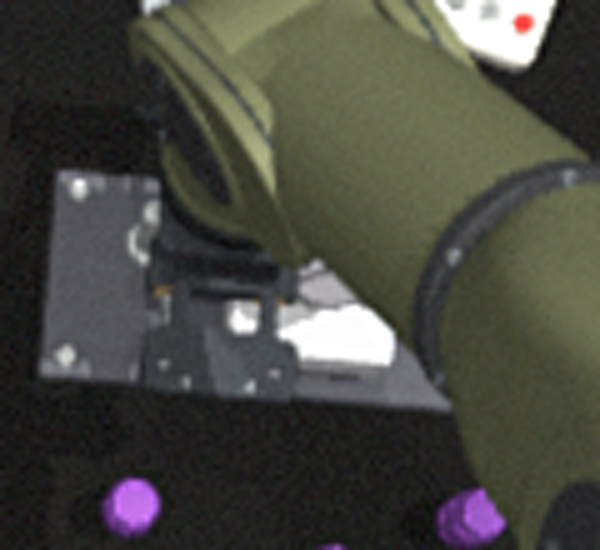

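>>> send_rows(xyz=[[0,0,-0.02],[0,-0.1,-0.035],[0,-0.22,-0.035],[0,-0.36,-0.035],[0.05,-0.4,-0.035],[0.15,-0.44,-0.035],[0.15,-0.44,-0.035],[0.15,-0.44,-0.035]], delta_rot=[[0,0,0],[0,0,0],[0,0,0],[0,0,0],[0,-0.07,0],[0,-0.14,0],[0,-0.21,0],[0,-0.28,0]])

```text
time_s: 8.75
ee_pos: [0.6083, 0.0034, 0.2103]
tcp_rot: [[0.338, -0.005, 0.941], [-0.941, 0.001, 0.338], [-0.003, -1.0, -0.005]]
contact_force: [-0.0, 1.4, -0.6]
opening: 0.0285
```

```bash
python3 -c "
from h import *
plan([(.605,-.0135,.19,23)])
shot('9',('wrist',))"
```

```text
now [0.6083 0.0034 0.2103] jaw 19.7 F [-0.   1.4 -0.6] M [-0.03 -0.13  0.02] open 0.0285 t 8.75
[0.059, 0.081, -0.035] [0.003, -0.036, -0.002]
```

View pics/wrist9.png

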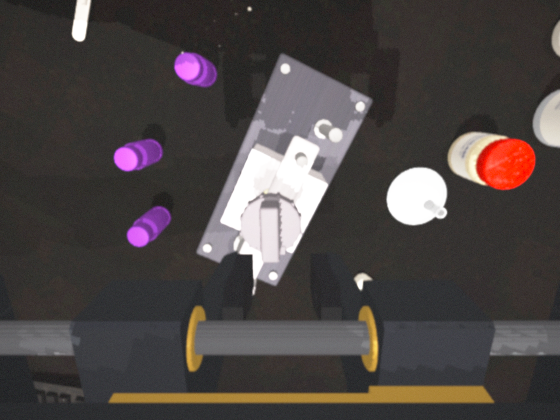

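```bash
python3 -c "
from h import *
z=np.load('wrist9.npz')
crop(z['im'],225,110,345,270,5,'pics/wc9.png')"
```

```text
(no output)
```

View pics/wc9.png

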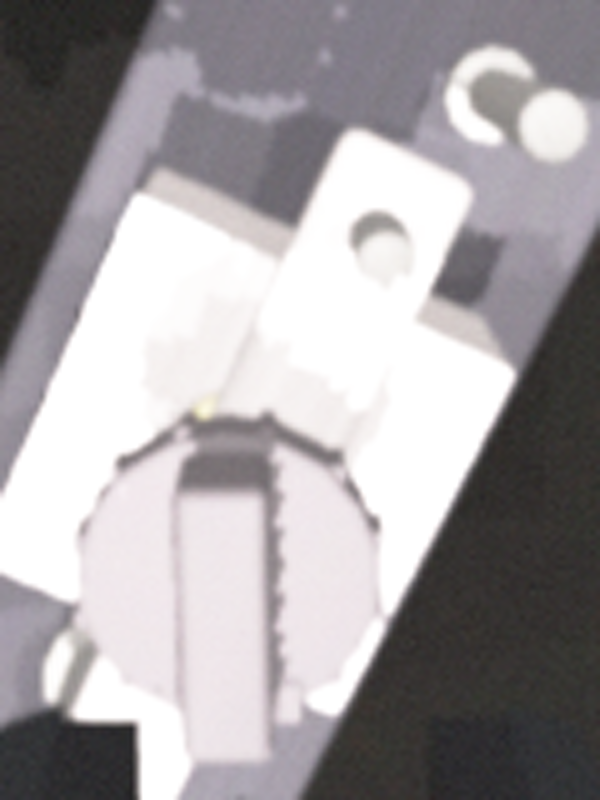

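```bash
python3 -c "
from h import *
z=np.load('wrist9.npz')
P=lambda u,v,h:ray(z,225+u/5-.4,110+v/5-.4,h)
d=lambda a,b:round(float(np.degrees(np.arctan2(*(b-a)[[1,0]]))),1)
pin=P(387,255,.136);post=P(553,126,.102);print('pin',pin,'post',post)
print('beam edges',d(P(375,400,.106),P(470,195,.106)),d(P(245,370,.106),P(335,140,.106)))
print('block edges',d(P(0,575,.066),P(138,195,.066)),'foot',d(P(400,638,.01),P(590,243,.01)))
c=[P(178,492,.1535),P(268,490,.1535),P(270,758,.1535),P(192,762,.1535)]
print('bar centre',np.mean(c,0),'dir',d(c[3],c[0]),d(c[2],c[1]),'len',np.linalg.norm(c[0]-c[3]),'wid',np.linalg.norm(c[0]-c[1]),np.linalg.norm(c[2]-c[3]))
m=P(288,700,.134);print('mark',m,d(np.mean(c,0),m),np.linalg.norm((m-np.mean(c,0))[:2]))
"
```

```text
pin [0.60820362 0.04487027 0.136     ] post [0.63001262 0.06973414 0.102     ]
beam edges 86.3 88.5
block edges 88.3 foot 86.7
bar centre [ 0.6037759  -0.01247373  0.1535    ] dir 111.5 110.0 len 0.0427536580574287 wid 0.012924552474683245 0.01182414073506281
mark [ 0.61900129 -0.02846419  0.134     ] -46.4 0.02207957092643454
```

```bash
python3 -c "
from h import *
plan([(.6043,-.013,.16,20.8),(.6043,-.013,.116,20.8)])"
```

```text
now [0.6079 0.0044 0.2098] jaw 20.1 F [-0.4  0.4 -0.9] M [-0.03 -0.1  -0.03] open 0.0281 t 8.8
[0.061, 0.199, -0.036] [0.003, -0.008, -0.003]
[0.062, 0.375, -0.036] [0.003, -0.008, -0.003]
```

>>> send_rows(xyz=[[0.061,0.08,-0.036],[0.061,0.16,-0.036],[0.061,0.199,-0.036],[0.061,0.25,-0.036],[0.061,0.3,-0.036],[0.061,0.33,-0.036],[0.062,0.36,-0.036],[0.062,0.36,-0.036]], delta_rot=[[0,-0.008,0],[0,-0.008,0],[0,-0.008,0],[0,-0.008,0],[0,-0.008,0],[0,-0.008,0],[0,-0.008,0],[0,-0.008,0]])

```text
time_s: 9.47
ee_pos: [0.6036, -0.0129, 0.1184]
tcp_rot: [[0.355, -0.008, 0.935], [-0.935, 0.002, 0.355], [-0.005, -1.0, -0.007]]
contact_force: [0.3, 0.6, -0.3]
opening: 0.0287
```

```bash
python3 -c "
from h import *
plan([(.6043,-.013,.116,20.8)])
shot('10',('wrist',))
z=np.load('wrist10.npz');crop(z['im'],200,170,360,330,5,'pics/wc10.png')"
```

```text
now [ 0.6036 -0.0129  0.1184] jaw 20.8 F [ 0.3  0.6 -0.3] M [ 0.01 -0.15 -0.03] open 0.0287 t 9.47
[0.002, 0.01, 0.003] [0.005, 0.0, -0.003]
```

View pics/wc10.png

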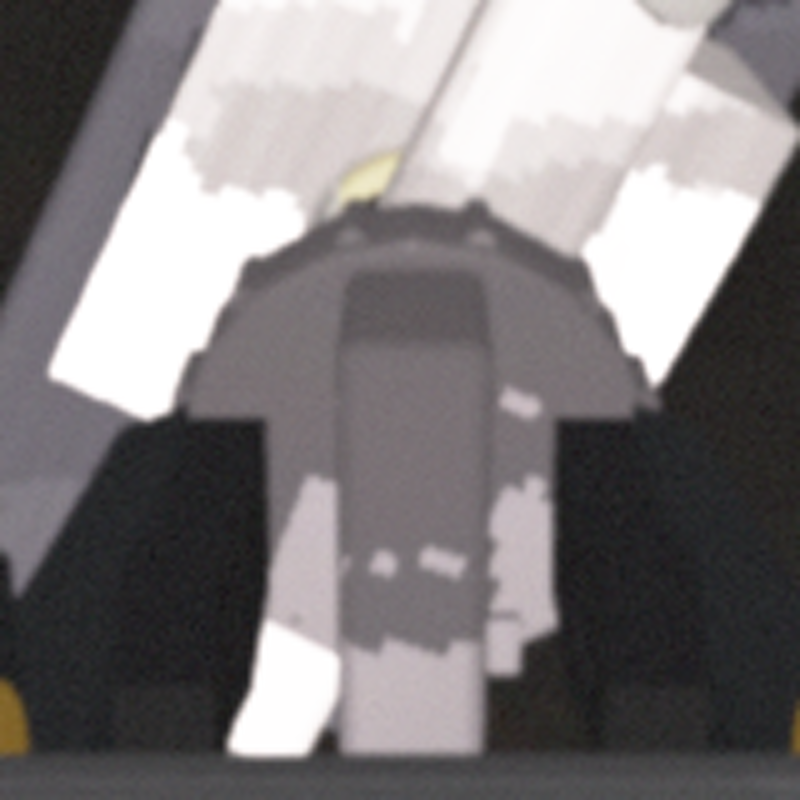

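>>> send_rows(xyz=[[0.002,0.014,0.002],[0.002,0.014,0.002],[0.002,0.014,0.002],[0.002,0.014,0.002],[0.002,0.014,0.002]], delta_rot=[[0,0,0],[0,0,0],[0,0,0],[0,0,0],[0,0,0]], hand=0, grip_force=40)

```text
time_s: 9.93
ee_pos: [0.6044, -0.0133, 0.1159]
tcp_rot: [[0.355, -0.008, 0.935], [-0.935, 0.002, 0.355], [-0.005, -1.0, -0.006]]
contact_force: [-1.1, 0.3, -0.4]
opening: 0.0135
```

```bash
python3 -c "
from h import *
plan([(.6043,-.013,.116,10)])
from bench import *;print(get_obs()['joint_positions'].round(1))"
```

```text
now [ 0.6044 -0.0133  0.1159] jaw 20.8 F [-1.1  0.3 -0.4] M [-0.1   0.13 -0.01] open 0.0135 t 9.93
[-0.001, -0.0, -0.0] [0.004, 0.12, -0.003]
[ 13.3  48.  -29.6  97.4  31.8  43.7 -11. ]
```

>>> send_rows(xyz=[[0,0,0],[0,0,0],[0,0,0],[0,0,0]], delta_rot=[[0,0.028,0],[0,0.056,0],[0,0.084,0],[0,0.112,0]])

```text
time_s: 10.27
ee_pos: [0.6043, -0.0133, 0.116]
tcp_rot: [[0.184, -0.008, 0.983], [-0.983, 0.002, 0.184], [-0.003, -1.0, -0.007]]
contact_force: [-0.9, 0.5, -1.4]
opening: 0.0135
```

```bash
cat > s.py <<'E'
from h import *
import sys
plan([(.6043,-.0133,.116,float(sys.argv[1]))])
if len(sys.argv)>2:
    shot(sys.argv[2],('wrist',));z=np.load(f'wrist{sys.argv[2]}.npz');crop(z['im'],200,170,360,330,5,f'pics/wc{sys.argv[2]}.png')
E
python3 s.py 0 11
```

```text
now [ 0.6043 -0.0133  0.116 ] jaw 10.6 F [-0.9  0.5 -1.4] M [-0.07  0.    0.13] open 0.0135 t 10.27
[-0.0, -0.0, -0.0] [0.005, 0.118, -0.002]
```

View pics/wc11.png

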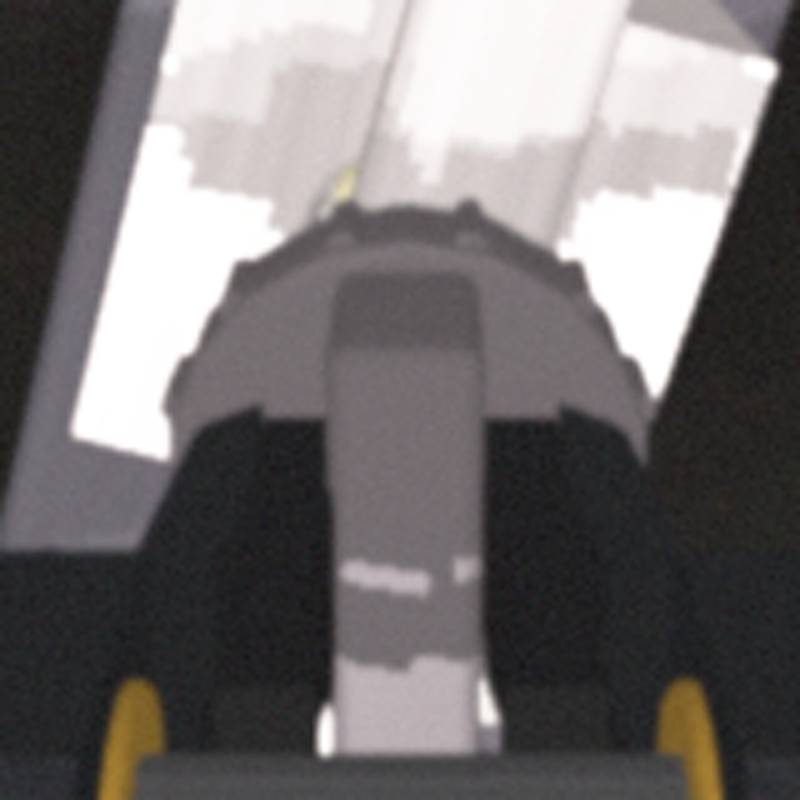

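>>> send_rows(xyz=[[0,0,0],[0,0,0],[0,0,0]], delta_rot=[[0,0.028,0],[0,0.056,0],[0,0.056,0]])

```text
time_s: 10.57
ee_pos: [0.6042, -0.0134, 0.116]
tcp_rot: [[0.095, -0.008, 0.995], [-0.995, 0.002, 0.095], [-0.002, -1.0, -0.008]]
contact_force: [-0.8, 0.1, -1.0]
opening: 0.0139
```

```bash
python3 s.py 0
```

```text
now [ 0.6042 -0.0134  0.116 ] jaw 5.5 F [-0.8  0.1 -1. ] M [-0.01 -0.06  0.07] open 0.0139 t 10.57
[-0.0, -0.0, 0.0] [0.005, 0.061, -0.001]
```

>>> send_rows(xyz=[[0,0,0],[0,0,0],[0,0,0]], delta_rot=[[0,0.028,0],[0,0.056,0],[0,0.056,0]])

```text
time_s: 10.82
ee_pos: [0.6041, -0.0134, 0.1159]
tcp_rot: [[0.008, -0.008, 1.0], [-1.0, 0.001, 0.008], [-0.001, -1.0, -0.008]]
contact_force: [-0.6, -0.2, -1.0]
opening: 0.0133
```

```bash
python3 s.py 0
```

```text
now [ 0.6041 -0.0134  0.1159] jaw 0.5 F [-0.6 -0.2 -1. ] M [-0.05 -0.    0.04] open 0.0133 t 10.82
[-0.0, -0.0, 0.001] [0.005, 0.005, -0.001]
```

>>> send_rows(xyz=[[0,0,0],[0,0,0],[0,0,0]], delta_rot=[[0,0.028,0],[0,0.056,0],[0,0.056,0]])

```text
time_s: 11.07
ee_pos: [0.6041, -0.0134, 0.1159]
tcp_rot: [[-0.078, -0.008, 0.997], [-0.997, 0.001, -0.078], [-0.001, -1.0, -0.008]]
contact_force: [-0.5, -0.2, -1.5]
opening: 0.0138
```

```bash
python3 s.py 0
```

```text
now [ 0.6041 -0.0134  0.1159] jaw -4.5 F [-0.5 -0.2 -1.5] M [-0.05 -0.05  0.06] open 0.0138 t 11.07
[-0.0, -0.0, 0.001] [0.005, -0.05, -0.001]
```

>>> send_rows(xyz=[[0,0,0],[0,0,0],[0,0,0]], delta_rot=[[0,0.028,0],[0,0.056,0],[0,0.056,0]])

```text
time_s: 11.32
ee_pos: [0.604, -0.0134, 0.1159]
tcp_rot: [[-0.164, -0.008, 0.986], [-0.987, 0.001, -0.164], [0.0, -1.0, -0.008]]
contact_force: [-1.0, -0.8, -1.2]
opening: 0.0135
```

```bash
python3 s.py 0
```

```text
now [ 0.604  -0.0134  0.1159] jaw -9.4 F [-1.  -0.8 -1.2] M [-0.03 -0.02  0.01] open 0.0135 t 11.32
[-0.0, -0.0, 0.001] [0.005, -0.105, -0.0]
```

>>> send_rows(xyz=[[0,0,0],[0,0,0],[0,0,0]], delta_rot=[[0,0.028,0],[0,0.056,0],[0,0.056,0]])

```text
time_s: 11.57
ee_pos: [0.6039, -0.0134, 0.1159]
tcp_rot: [[-0.248, -0.008, 0.969], [-0.969, 0.001, -0.248], [0.001, -1.0, -0.008]]
contact_force: [-1.1, -0.3, -0.9]
opening: 0.0134
```

```bash
python3 s.py 0
```

```text
now [ 0.6039 -0.0134  0.1159] jaw -14.3 F [-1.1 -0.3 -0.9] M [-0.07  0.02  0.05] open 0.0134 t 11.57
[-0.001, -0.0, 0.001] [0.005, -0.159, 0.0]
```

>>> send_rows(xyz=[[0,0,0],[0,0,0],[0,0,0]], delta_rot=[[0,0.028,0],[0,0.056,0],[0,0.056,0]])

```text
time_s: 11.82
ee_pos: [0.6038, -0.0133, 0.1159]
tcp_rot: [[-0.33, -0.008, 0.944], [-0.944, 0.001, -0.33], [0.002, -1.0, -0.008]]
contact_force: [-2.0, -0.7, -1.0]
opening: 0.0136
```

```bash
python3 s.py 0
```

```text
now [ 0.6038 -0.0133  0.1159] jaw -19.3 F [-2.  -0.7 -1. ] M [-0.05  0.04  0.02] open 0.0136 t 11.82
[-0.001, -0.0, 0.002] [0.005, -0.214, 0.0]
```

>>> send_rows(xyz=[[0,0,0.002],[0,0,0.002],[0,0,0.002]], delta_rot=[[0,0.028,0],[0,0.056,0],[0,0.056,0]])

```text
time_s: 12.07
ee_pos: [0.6038, -0.0134, 0.1159]
tcp_rot: [[-0.409, -0.009, 0.912], [-0.912, 0.001, -0.409], [0.003, -1.0, -0.009]]
contact_force: [-2.1, -0.1, -0.1]
opening: 0.0136
```

```bash
python3 s.py 0
```

```text
now [ 0.6038 -0.0134  0.1159] jaw -24.2 F [-2.1 -0.1 -0.1] M [0.03 0.27 0.09] open 0.0136 t 12.07
[-0.001, -0.0, 0.002] [0.006, -0.269, 0.001]
```

>>> send_rows(xyz=[[0,0,0],[0,0,0],[0,0,0]], delta_rot=[[0,0.028,0],[0,0.056,0],[0,0.056,0]])

```text
time_s: 12.32
ee_pos: [0.6037, -0.0133, 0.1159]
tcp_rot: [[-0.486, -0.01, 0.874], [-0.874, 0.001, -0.486], [0.004, -1.0, -0.009]]
contact_force: [-1.3, 0.1, -0.6]
opening: 0.0133
```

```bash
python3 s.py 0 12
```

```text
now [ 0.6037 -0.0133  0.1159] jaw -29.1 F [-1.3  0.1 -0.6] M [-0.    0.1  -0.01] open 0.0133 t 12.32
[-0.001, -0.0, 0.002] [0.006, -0.323, 0.001]
```

View pics/wc12.png

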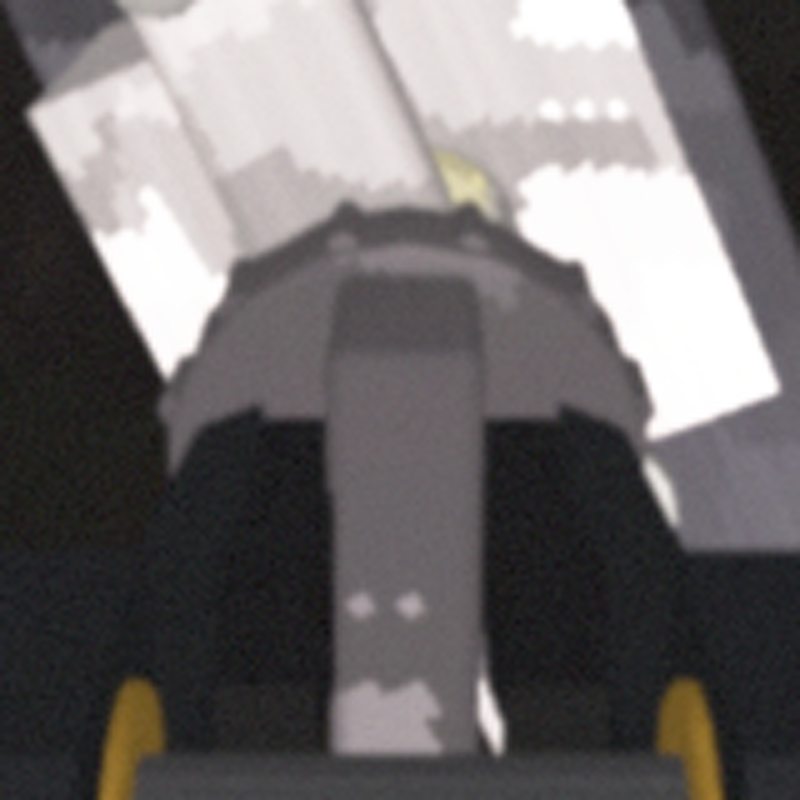

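>>> send_rows(xyz=[[0,0,0.002],[0,0,0.002],[0,0,0.002]], delta_rot=[[0,0.028,0],[0,0.056,0],[0,0.056,0]])

```text
time_s: 12.62
ee_pos: [0.6037, -0.0133, 0.1159]
tcp_rot: [[-0.558, -0.01, 0.83], [-0.83, 0.001, -0.558], [0.005, -1.0, -0.009]]
contact_force: [-1.9, 1.3, 0.9]
opening: 0.0136
```

```bash
python3 s.py 0
```

```text
now [ 0.6037 -0.0133  0.1159] jaw -33.9 F [-1.9  1.3  0.9] M [ 0.01  0.43 -0.06] open 0.0136 t 12.62
[-0.001, -0.0, 0.002] [0.007, -0.377, 0.002]
```

>>> send_rows(xyz=[[0,0,0],[0,0,0],[0,0,0]], delta_rot=[[0,0.028,0],[0,0.056,0],[0,0.056,0]])

```text
time_s: 12.87
ee_pos: [0.6036, -0.0133, 0.1159]
tcp_rot: [[-0.627, -0.011, 0.779], [-0.779, 0.001, -0.627], [0.006, -1.0, -0.009]]
contact_force: [-1.4, 0.0, 0.3]
opening: 0.0136
```

```bash
python3 s.py 0
```

```text
now [ 0.6036 -0.0133  0.1159] jaw -38.8 F [-1.4  0.   0.3] M [0.01 0.27 0.06] open 0.0136 t 12.87
[-0.002, -0.0, 0.002] [0.007, -0.432, 0.002]
```

>>> send_rows(xyz=[[0,0,0],[0,0,0],[0,0,0]], delta_rot=[[0,0.028,0],[0,0.056,0],[0,0.056,0]])

```text
time_s: 13.12
ee_pos: [0.6036, -0.0132, 0.1159]
tcp_rot: [[-0.691, -0.011, 0.723], [-0.723, 0.0, -0.691], [0.007, -1.0, -0.008]]
contact_force: [-2.2, -1.4, 0.0]
opening: 0.0136
```

```bash
python3 s.py 0
```

```text
now [ 0.6036 -0.0132  0.1159] jaw -43.7 F [-2.2 -1.4  0. ] M [-0.04  0.22  0.26] open 0.0136 t 13.12
[-0.002, -0.0, 0.002] [0.007, -0.486, 0.002]
```

>>> send_rows(xyz=[[0,0,0],[0,0,0],[0,0,0]], delta_rot=[[0,0.028,0],[0,0.056,0],[0,0.056,0]])

```text
time_s: 13.37
ee_pos: [0.6035, -0.0131, 0.116]
tcp_rot: [[-0.75, -0.011, 0.662], [-0.662, 0.0, -0.75], [0.008, -1.0, -0.007]]
contact_force: [-0.7, 0.5, -0.1]
opening: 0.0136
```

```bash
python3 s.py 0; python3 -c "
from bench import *;print(get_obs()['joint_positions'].round(1))"
```

```text
now [ 0.6035 -0.0131  0.116 ] jaw -48.6 F [-0.7  0.5 -0.1] M [-0.13  0.27  0.01] open 0.0136 t 13.37
[-0.002, -0.0, 0.003] [0.006, -0.54, 0.003]
[  2.8  45.7 -10.4  98.   12.   38.  -62.7]
```

```bash
cat > m.py <<'E'
from h import *
from bench import *
import sys
L=[]
for i in range(int(sys.argv[1])):
    read_camera('wrist');o=get_obs();L.append(o['torque'][2])
R=np.array(o['tcp_rot']);print('jaw',np.degrees(np.arctan2(R[1,2],R[0,2])).round(1),'Mz',np.round(L,2),'mean',np.mean(L).round(3),'t',o['time_s'].__round__(2), 'p',np.round(o['ee_pos'],4),'op',round(o['opening'],4))
E
python3 m.py 6
```

```text
jaw -48.7 Mz [0.06 0.12 0.14 0.19 0.2  0.16] mean 0.144 t 13.67 p [ 0.6034 -0.0131  0.1159] op 0.0135
```

>>> send_rows(xyz=[[0,0,0.002],[0,0,0.002]], delta_rot=[[0,0.022,0],[0,0.044,0]])

```text
time_s: 13.83
ee_pos: [0.6035, -0.0132, 0.1159]
tcp_rot: [[-0.796, -0.011, 0.605], [-0.605, 0.001, -0.796], [0.008, -1.0, -0.008]]
contact_force: [-2.2, 0.2, -0.6]
opening: 0.0135
```

```bash
python3 m.py 6
```

```text
jaw -52.6 Mz [-0.03 -0.02  0.09  0.09  0.14  0.21] mean 0.08 t 14.13 p [ 0.6035 -0.0131  0.116 ] op 0.0137
```

>>> send_rows(xyz=[[0,0,0],[0,0,0]], delta_rot=[[0,0.022,0],[0,0.044,0]])

```text
time_s: 14.3
ee_pos: [0.6035, -0.0131, 0.1159]
tcp_rot: [[-0.836, -0.011, 0.548], [-0.548, 0.001, -0.836], [0.009, -1.0, -0.007]]
contact_force: [-4.3, 0.9, 0.3]
opening: 0.0138
```

```bash
python3 m.py 6
```

```text
jaw -56.6 Mz [-0.11 -0.05  0.05  0.01  0.   -0.02] mean -0.019 t 14.6 p [ 0.6035 -0.0131  0.1159] op 0.0137
```

>>> send_rows(xyz=[[0,0,0],[0,0,0]], delta_rot=[[0,0.022,0],[0,0.044,0]])

```text
time_s: 14.77
ee_pos: [0.6034, -0.0131, 0.1159]
tcp_rot: [[-0.872, -0.012, 0.489], [-0.489, 0.001, -0.872], [0.01, -1.0, -0.007]]
contact_force: [-3.2, 1.3, 1.5]
opening: 0.0135
```

```bash
python3 m.py 8
```

```text
jaw -60.5 Mz [-0.08 -0.11 -0.09 -0.05 -0.07 -0.08 -0.05 -0.12] mean -0.082 t 15.17 p [ 0.6034 -0.0131  0.116 ] op 0.0135
```

>>> send_rows(xyz=[[0,0,0],[0,0,0]], delta_rot=[[0,0.022,0],[0,0.044,0]])

```text
time_s: 15.33
ee_pos: [0.6034, -0.013, 0.116]
tcp_rot: [[-0.904, -0.012, 0.428], [-0.428, 0.001, -0.904], [0.01, -1.0, -0.006]]
contact_force: [-3.0, 2.1, 1.5]
opening: 0.0137
```

```bash
python3 m.py 8
```

```text
jaw -64.5 Mz [ 0.07  0.05  0.02 -0.01  0.   -0.02 -0.03 -0.01] mean 0.008 t 15.73 p [ 0.6034 -0.013   0.116 ] op 0.0137
```

>>> send_rows(xyz=[[0,0,0],[0,0,0],[0,0,0],[0,0,0],[0,0,0]], delta_rot=[[0,0,0],[0,0,0],[0,0,0],[0,0,0],[0,0,0]], hand=0.32)

```text
time_s: 16.15
ee_pos: [0.604, -0.0133, 0.1161]
tcp_rot: [[-0.902, -0.011, 0.431], [-0.431, 0.001, -0.903], [0.009, -1.0, -0.005]]
contact_force: [-0.7, -0.4, -0.0]
opening: 0.0284
```

```bash
python3 m.py 3;  python3 s.py -64.5 13
```

```text
jaw -64.5 Mz [ 0.01 -0.01 -0.01] mean -0.0 t 16.3 p [ 0.6036 -0.0131  0.116 ] op 0.0284
now [ 0.6036 -0.0131  0.116 ] jaw -64.5 F [-0.2  0.3  0.3] M [-0.04 -0.02 -0.01] open 0.0284 t 16.3
[-0.002, 0.0, 0.002] [0.004, 0.0, 0.006]
```

View pics/wc13.png

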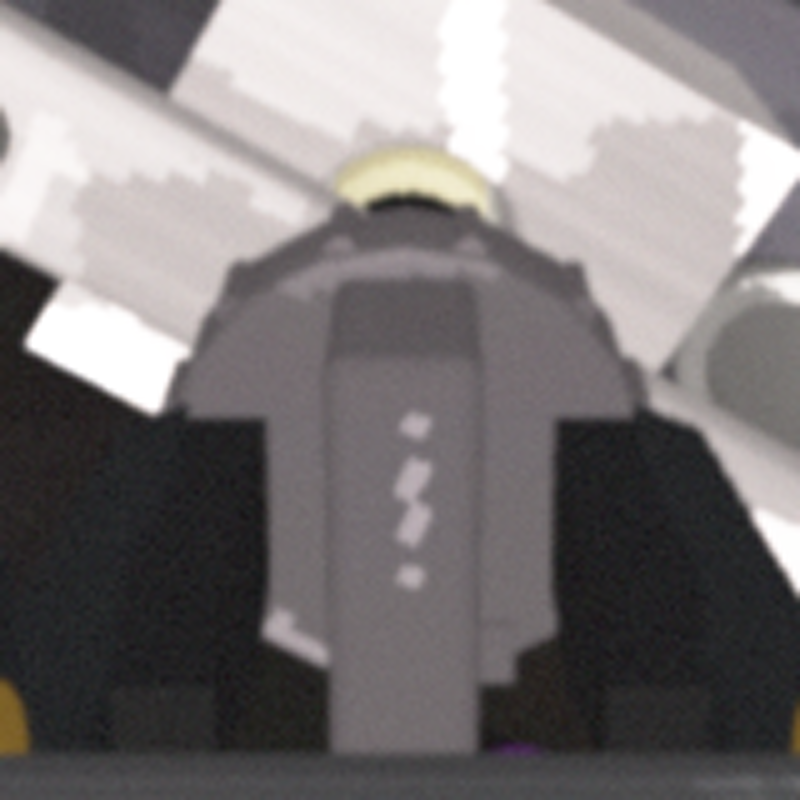

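>>> send_rows(xyz=[[0,-0.1,0],[0,-0.22,0],[0.05,-0.35,0],[0.12,-0.4,0],[0.2,-0.4,0],[0.25,-0.4,0],[0.25,-0.4,0]], delta_rot=[[0,0,0],[0,0,0],[0,0,0],[0,0,0],[0,0,0],[0,0,0],[0,0,0]])

```text
time_s: 16.93
ee_pos: [0.5458, -0.0421, 0.2171]
tcp_rot: [[-0.903, -0.013, 0.429], [-0.429, -0.001, -0.903], [0.012, -1.0, -0.005]]
contact_force: [-1.1, 0.2, 0.2]
opening: 0.0281
```

```bash
python3 s.py -64.5 14; python3 -c "
from h import *
shot('14b',('top','scene'))
z=np.load('top14b.npz');crop(z['im'],280,150,400,260,5,'pics/topc14.png')
z=np.load('wrist14.npz');crop(z['im'],200,60,360,240,4,'pics/wc14.png')"
```

```text
now [ 0.5458 -0.0421  0.2171] jaw -64.6 F [-1.1  0.2  0.2] M [-0.01  0.02  0.02] open 0.0281 t 16.93
[-0.266, 0.401, -0.002] [0.003, -0.001, 0.008]
```

View pics/wc14.png

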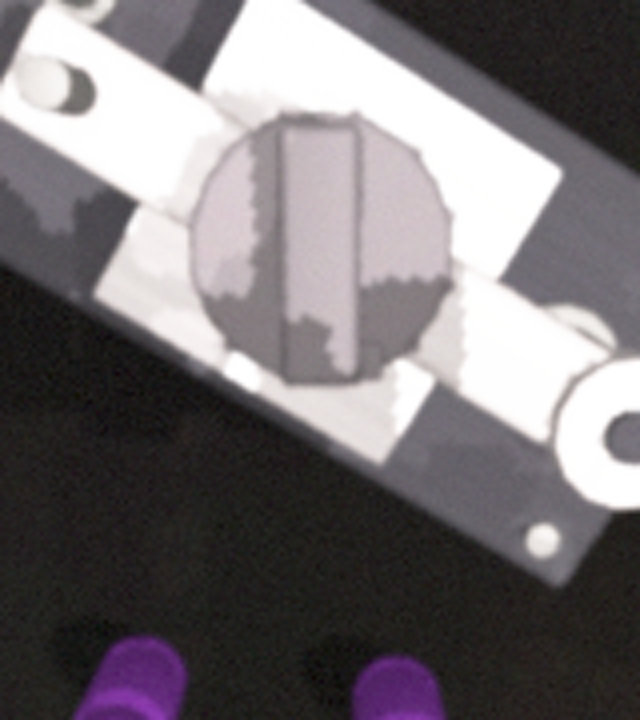

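View pics/topc14.png

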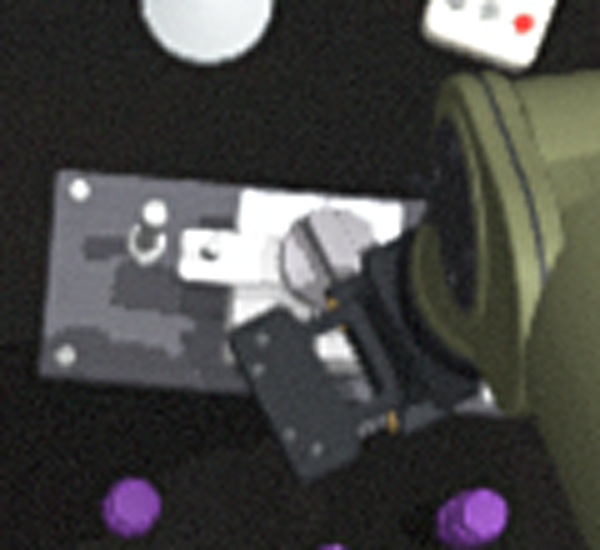

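View pics/scene14b.png

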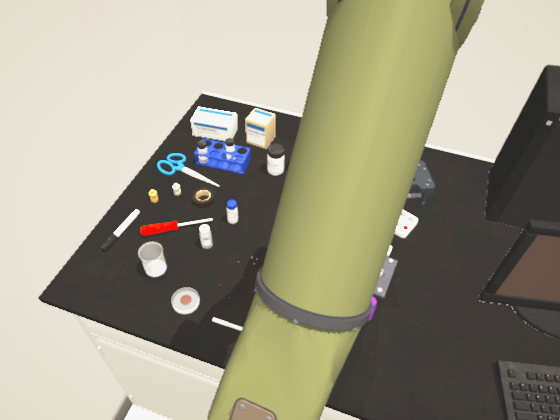

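```bash
python3 -c "
from h import *
z=np.load('wrist14.npz');crop(z['im'],240,80,320,165,9,'pics/wcc14.png')
z=np.load('wrist9.npz');crop(z['im'],235,185,310,265,9,'pics/wcc9.png')"
```

View pics/wcc14.png

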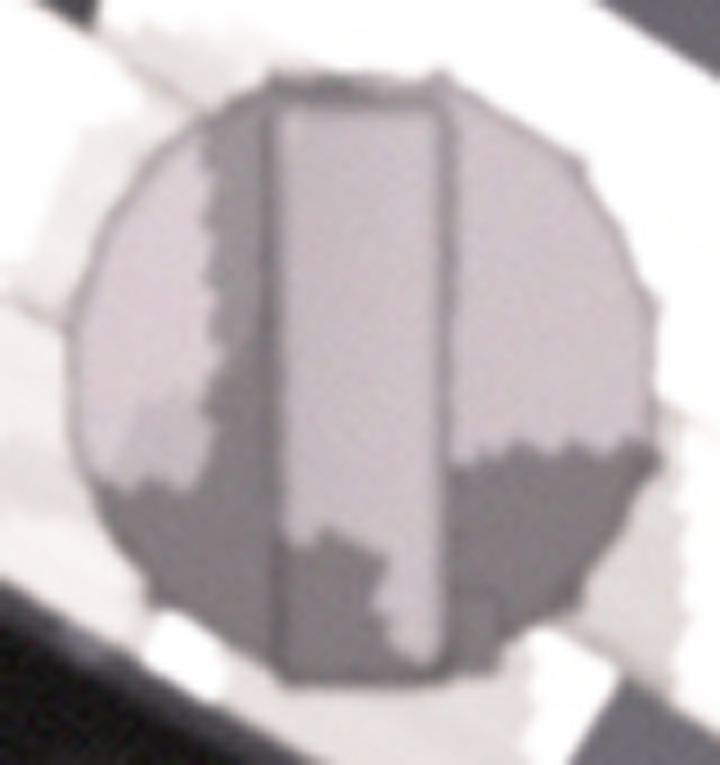

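View pics/wcc9.png

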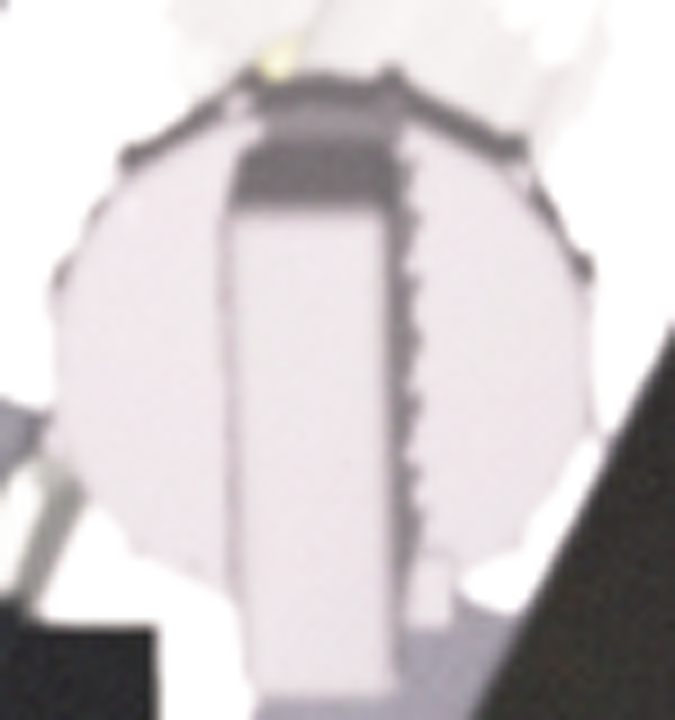

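```bash
cat > view.py <<'E'
from h import *
from bench import *
from scipy.spatial.transform import Rotation as Ro
o=get_obs();R=np.array(o["tcp_rot"]);p=np.array(o["ee_pos"]);c=get_calibration("wrist")
C=-np.array(c["R"]).T@c["t"]; print("cam in tool",(R.T@(C-p)).round(4),"fwd",(R.T@np.array(c["R"])[2]).round(3))
camT=R.T@(C-p);Rc=np.array(c["R"])@R   # cam axes in tool
col=np.array([.604,-.013,.112])
def see(az,tilt,dist,dv=0):
    a=np.radians(az);x=np.array([np.cos(a),np.sin(a),0]);y=np.array([0,0,-1.]);T=np.stack([x,y,np.cross(x,y)],1)
    T=T@Ro.from_rotvec([0,0,-np.radians(tilt)]).as_matrix()
    # camera looks at col at pixel (280,209+dv)
    f=np.array([0,dv/327,1.]);f/=np.linalg.norm(f);dirw=T@Rc.T@f
    cam=col-dist*dirw;tcp=cam-T@camT
    rv=Ro.from_matrix(R.T@T).as_rotvec(degrees=True)
    print("az",az,"tilt",tilt,"elev",np.degrees(np.arcsin(-dirw[2])).round(1),"cam",cam.round(3),"tcp",tcp.round(3),"rot",(rv/90).round(3),"shift",(R.T@(tcp-p)/.25).round(3), "jawdir",np.degrees(np.arctan2(T[1,2],T[0,2])).round(0))
for az in (20,40):
  for tilt in (0,15,30): see(az,tilt,.2,-100); 
print(o['joint_positions'].round(1))
E
python3 view.py
```

```text
cam in tool [-0.0766 -0.167   0.0002] fwd [0.299 0.954 0.001]
az 20 tilt 0 elev 89.6 cam [ 0.603 -0.014  0.312] tcp [0.675 0.012 0.145] rot [ 0.009 -1.938 -0.005] shift [-0.545  0.282  0.031] jawdir 110.0
az 20 tilt 15 elev 74.6 cam [ 0.554 -0.031  0.305] tcp [0.664 0.009 0.163] rot [ 0.262 -1.922 -0.017] shift [-0.5    0.209  0.026] jawdir 110.0
az 20 tilt 30 elev 59.6 cam [ 0.509 -0.048  0.285] tcp [0.65  0.003 0.178] rot [ 0.511 -1.873 -0.029] shift [-0.438  0.15   0.02 ] jawdir 110.0
az 40 tilt 0 elev 89.6 cam [ 0.603 -0.014  0.312] tcp [0.662 0.035 0.145] rot [-0.007  1.839  0.006] shift [-0.538  0.283 -0.074] jawdir 130.0
az 40 tilt 15 elev 74.6 cam [ 0.563 -0.047  0.305] tcp [0.653 0.028 0.163] rot [-0.247  1.823 -0.024] shift [-0.494  0.209 -0.063] jawdir 130.0
az 40 tilt 30 elev 59.6 cam [ 0.527 -0.078  0.285] tcp [0.641 0.018 0.178] rot [-0.484  1.778 -0.054] shift [-0.433  0.15  -0.048] jawdir 130.0
[  3.9  34.1  -7.4 102.3   5.7  44.6 -70.8]
```

```bash
cat >> view.py <<'E'
print('----')
for az in (205,215):
  for tilt,d in ((-35,.2),(-42,.2),(-42,.25)): see(az,tilt,d,-140)
E
python3 view.py | sed -n '/----/,$p'
```

```text
----
az 205 tilt -35 elev 49.2 cam [ 0.486 -0.068  0.263] tcp [ 0.515 -0.054  0.083] rot [0.005 0.005 0.394] shift [ 0.142  0.537 -0.003] jawdir -65.0
az 205 tilt -42 elev 42.2 cam [ 0.47  -0.075  0.246] tcp [ 0.519 -0.052  0.071] rot [0.006 0.005 0.472] shift [ 0.125  0.584 -0.003] jawdir -65.0
az 205 tilt -42 elev 42.2 cam [ 0.436 -0.091  0.28 ] tcp [ 0.486 -0.068  0.105] rot [0.006 0.005 0.472] shift [ 0.274  0.451 -0.005] jawdir -65.0
az 215 tilt -35 elev 49.2 cam [ 0.497 -0.088  0.263] tcp [ 0.524 -0.069  0.083] rot [-0.028 -0.103  0.393] shift [0.137 0.537 0.065] jawdir -55.0
az 215 tilt -42 elev 42.2 cam [ 0.483 -0.098  0.246] tcp [ 0.527 -0.066  0.071] rot [-0.035 -0.102  0.471] shift [0.12  0.583 0.062] jawdir -55.0
az 215 tilt -42 elev 42.2 cam [ 0.452 -0.119  0.28 ] tcp [ 0.497 -0.087  0.105] rot [-0.035 -0.102  0.471] shift [0.267 0.45  0.085] jawdir -55.0
```

>>> send_rows(xyz=[[0.08,0.04,0],[0.14,0.1,0],[0.2,0.18,0],[0.25,0.26,0],[0.274,0.34,0],[0.274,0.42,0],[0.274,0.451,0],[0.274,0.451,0]], delta_rot=[[0,0,0.07],[0,0,0.14],[0,0,0.21],[0,0,0.28],[0,0,0.35],[0,0,0.42],[0,0,0.472],[0,0,0.472]])

```text
time_s: 17.75
ee_pos: [0.466, -0.0752, 0.1229]
tcp_rot: [[-0.875, 0.16, 0.457], [-0.443, 0.118, -0.889], [-0.196, -0.98, -0.032]]
contact_force: [-0.1, -1.1, -0.9]
opening: 0.0284
```

```bash
python3 -c "
from h import *
shot('15',('wrist',))
z=np.load('wrist15.npz')
for p in [(.604,-.013,.112)]: print(proj(z,p))
from bench import *
o=get_obs();print(o['joint_positions'].round(1),o['time_s'])"
```

```text
(np.float64(296.21217901670565), np.float64(-27.9194881781913))
[  29.9   39.6  -32.   127.7   56.    14.8 -111.5] 17.8
```

View pics/wrist15.png

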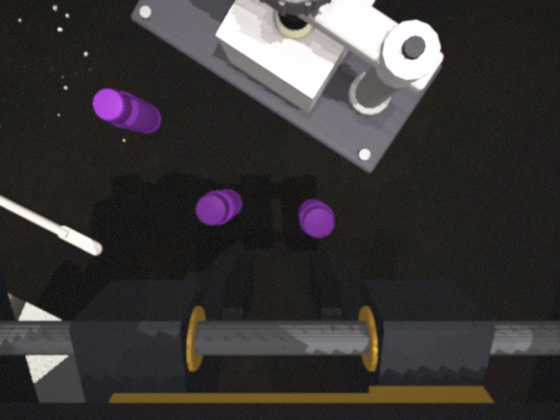

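```bash
cat >> view.py <<'E'
print('====')
for az in (205,):
  for tilt,d,dv in ((-25,.22,-165),(-35,.22,-165)): see(az,tilt,d,dv)
E
python3 view.py | sed -n '/====/,$p'
```

```text
====
az 205 tilt -25 elev 55.6 cam [ 0.491 -0.065  0.294] tcp [ 0.492 -0.065  0.11 ] rot [0.027 0.017 0.153] shift [-0.105  0.07   0.009] jawdir -65.0
az 205 tilt -35 elev 45.6 cam [ 0.465 -0.078  0.269] tcp [ 0.494 -0.064  0.088] rot [0.028 0.015 0.264] shift [-0.098  0.155  0.012] jawdir -65.0
```

>>> send_rows(xyz=[[-0.05,0,0],[-0.1,0.03,0.01],[-0.1,0.07,0.01],[-0.1,0.11,0.01],[-0.1,0.14,0.01],[-0.1,0.14,0.01],[-0.1,0.14,0.01],[-0.1,0.14,0.01]], delta_rot=[[0.01,0,0.06],[0.02,0.01,0.12],[0.027,0.015,0.18],[0.027,0.015,0.264],[0.027,0.015,0.264],[0.027,0.015,0.264],[0.027,0.015,0.264],[0.027,0.015,0.264]])

```text
time_s: 18.47
ee_pos: [0.5011, -0.0866, 0.0826]
tcp_rot: [[-0.751, 0.494, 0.439], [-0.355, 0.259, -0.898], [-0.557, -0.83, -0.019]]
contact_force: [-0.0, -0.4, -1.6]
opening: 0.0282
```

```bash
python3 -c "
from h import *
shot('16',('wrist',))
z=np.load('wrist16.npz')
print(proj(z,(.604,-.013,.112)))
from bench import *
o=get_obs();print(o['joint_positions'].round(1),o['time_s'])
crop(z['im'],220,0,360,120,5,'pics/wc16.png')"
```

```text
(np.float64(244.27561490252393), np.float64(29.071172561912903))
[  62.4   76.3  -83.8  138.2  115.2   54.8 -151.8] 18.5167
```

View pics/wc16.png

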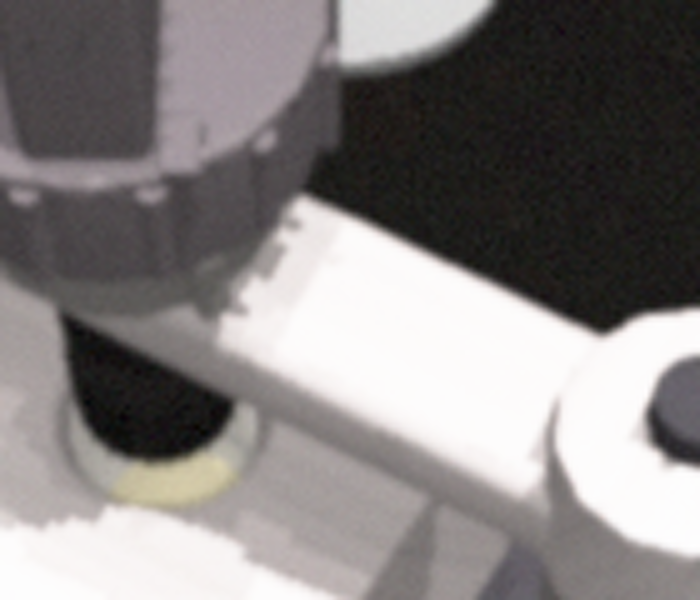

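```bash
python3 -c "
from h import *
z=np.load('wrist16.npz')
G=np.array([.604,-.013])
d=lambda p:(round(float(np.degrees(np.arctan2(p[1]-G[1],p[0]-G[0]))),1),round(float(np.hypot(*(p[:2]-G)))*1e3,1))
for h in (.108,.112,.116): print('nose',h,d(ray(z,220+215/5,288/5,h)))
for h in (.1325,.135): print('mark',d(ray(z,220+182/5,135/5,h)))
print('bar end',d(ray(z,220+90/5,155/5,.1325)))
im=z['im'][20:75,220:300];im=np.clip(im.astype(float)*2.2,0,255).astype(np.uint8)
cv2.imwrite('pics/wcc16.png',cv2.resize(im[:,:,::-1],None,fx=9,fy=9,interpolation=cv2.INTER_CUBIC))"
```

```text
nose 0.108 (-120.9, 20.0)
nose 0.112 (-124.9, 23.2)
nose 0.116 (-128.0, 26.5)
mark (-128.3, 21.7)
mark (-130.3, 24.2)
bar end (-153.5, 21.9)
```

View pics/wcc16.png

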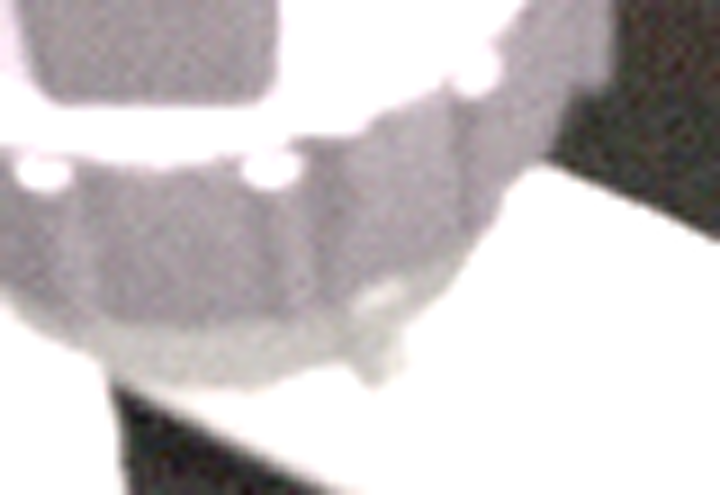

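```bash
python3 -c "
from h import *
z=np.load('wrist14.npz')
P=lambda u,v,h:ray(z,200+u/4-.4,60+v/4-.4,h)
d=lambda a,b:round(float(np.degrees(np.arctan2(*(b-a)[[1,0]]))),1)
print('pin',P(45,82,.136).round(4),'beam edges',d(P(550,440,.106),P(0,118,.106)),d(P(610,350,.106),P(460,262,.106)),'foot',d(P(560,588,.01),P(0,262,.01)),'block',d(P(385,462,.066),P(95,295,.066)))
from bench import *
o=get_obs();print(np.abs(o['qvel']).max(),o['contact_force'],o['time_s'])
z=np.load('top14b.npz');crop(z['im'],300,180,380,220,9,'pics/tb.png')
Q=lambda u,v,h:ray(z,280+u/5-.4,150+v/5-.4,h)
print('top beam', d(Q(245,280,.106),Q(180,278,.106)),'pin',Q(210,250,.121))
"
```

```text
pin [0.6088 0.0432 0.136 ] beam edges 85.5 86.2 foot 84.9 block 85.3
12.354631722742111 [-2.49696049 -4.82491442 -3.95031703] 18.5167
top beam 87.9 pin [0.60892397 0.04457772 0.121     ]
```

View pics/tb.png

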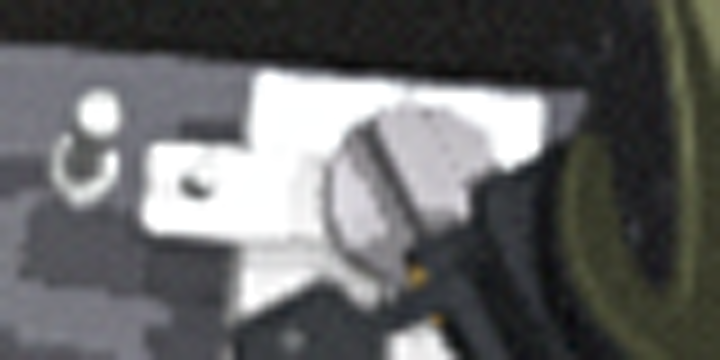

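```bash
python3 -c "
from h import *
plan([(.466,-.075,.13,-63),(.46,-.09,.25,-63)])"
```

```text
now [ 0.4994 -0.088   0.0817] jaw -64.1 F [-2.5 -4.8 -4. ] M [-0.59  0.75 -0.17] open 0.028 t 18.52
[-0.026, -0.212, -0.11] [0.01, -0.016, -0.378]
[-0.256, -0.638, -0.077] [0.01, -0.016, -0.378]
```

>>> send_rows(xyz=[[-0.03,-0.05,-0.01],[-0.07,-0.12,-0.02],[-0.12,-0.22,-0.04],[-0.17,-0.35,-0.05],[-0.22,-0.48,-0.07],[-0.25,-0.6,-0.077],[-0.256,-0.638,-0.077],[-0.256,-0.638,-0.077]], delta_rot=[[0,0,-0.03],[0,0,-0.09],[0,0,-0.15],[0,0,-0.22],[0,0,-0.28],[0,0,-0.34],[0,0,-0.378],[0,0,-0.378]])

```text
time_s: 19.18
ee_pos: [0.4654, -0.0827, 0.2591]
tcp_rot: [[-0.897, -0.001, 0.441], [-0.441, 0.025, -0.897], [-0.01, -1.0, -0.023]]
contact_force: [2.3, 1.1, 0.3]
opening: 0.0282
```

```bash
python3 -c "
from h import *
plan([(.46,-.09,.25,-63),(.42,-.2,.3,-63),(.45,-.19,.25,-100)])
from bench import *
o=get_obs();print(o['joint_positions'].round(1),o['qvel'].round(1))
shot('17',('top','wrist'))
z=np.load('top17.npz');crop(z['im'],260,150,400,290,5,'pics/topc17.png')"
```

```text
now [ 0.4654 -0.0827  0.2591] jaw -63.8 F [2.3 1.1 0.3] M [ 0.02 -0.17  0.03] open 0.0282 t 19.18
[0.032, 0.036, 0.017] [0.015, -0.009, -0.007]
[0.368, -0.175, 0.337] [0.015, -0.009, -0.007]
[0.245, 0.025, 0.359] [0.016, 0.402, -0.002]
[  49.8   44.9  -80.7  110.1   47.    68.4 -111.9] [ 2.1  4.4  3.4  9.  12.6 -9.9 -8. ]
```

View pics/topc17.png

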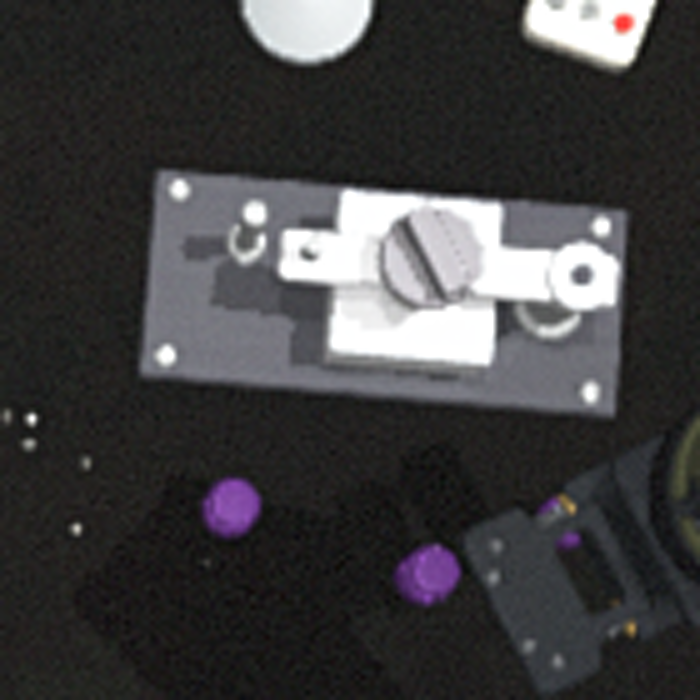

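View pics/wrist17.png

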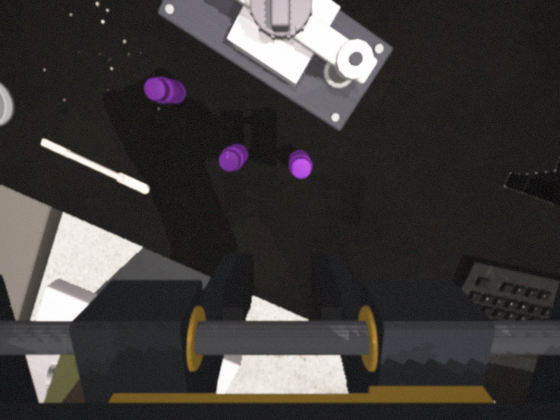

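```bash
python3 -c "
from h import *
z=np.load('top17.npz')
P=lambda u,v,h:ray(z,260+u/5-.4,150+v/5-.4,h)
d=lambda a,b:round(float(np.degrees(np.arctan2(*(b-a)[[1,0]]))),1)
print('H',P(582,273,.112),'pin',P(308,250,.121),'G',P(430,258,.1325),d(P(582,273,.112),P(308,250,.121)),'foot',d(P(617,415,.01),P(140,378,.01)),d(P(628,212,.01),P(157,170,.01)))
plan([(.546,-.042,.22,-64.5),(.604,-.0132,.20,-64.5)])"
```

```text
H [ 0.59825994 -0.08840205  0.112     ] pin [0.60892983 0.04554537 0.121     ] G [ 0.60280271 -0.01195801  0.1325    ] 85.4 foot 85.2 84.5
now [ 0.4621 -0.087   0.2525] jaw -63.9 F [-1.  -1.1 -1.5] M [-0.05  0.05 -0.01] open 0.0283 t 19.28
[-0.38, 0.132, -0.011] [0.014, 0.007, -0.003]
[-0.639, 0.214, -0.011] [0.014, 0.007, -0.003]
```

>>> send_rows(xyz=[[-0.1,0.03,0],[-0.22,0.06,0],[-0.34,0.1,-0.01],[-0.46,0.14,-0.01],[-0.58,0.19,-0.01],[-0.64,0.214,-0.01],[-0.64,0.214,-0.01],[-0.64,0.214,-0.01]], delta_rot=[[0.01,0.007,0],[0.014,0.007,0],[0.014,0.007,0],[0.014,0.007,0],[0.014,0.007,0],[0.014,0.007,0],[0.014,0.007,0],[0.014,0.007,0]])

```text
time_s: 19.95
ee_pos: [0.6031, -0.0124, 0.1981]
tcp_rot: [[-0.902, 0.0, 0.432], [-0.432, 0.003, -0.902], [-0.002, -1.0, -0.003]]
contact_force: [-0.3, -0.6, 0.5]
opening: 0.0281
```

```bash
python3 s.py -64.5 18; python3 -c "
from bench import *;print(get_obs()['joint_positions'].round(1))"
```

```text
now [ 0.6031 -0.0124  0.1981] jaw -64.4 F [-0.3 -0.6  0.5] M [-0.04 -0.01  0.04] open 0.0281 t 19.95
[-0.002, 0.328, 0.006] [0.002, 0.001, -0.001]
[  30.9   54.9  -70.9   93.4   54.1   72.3 -115.1]
```

View pics/wc18.png

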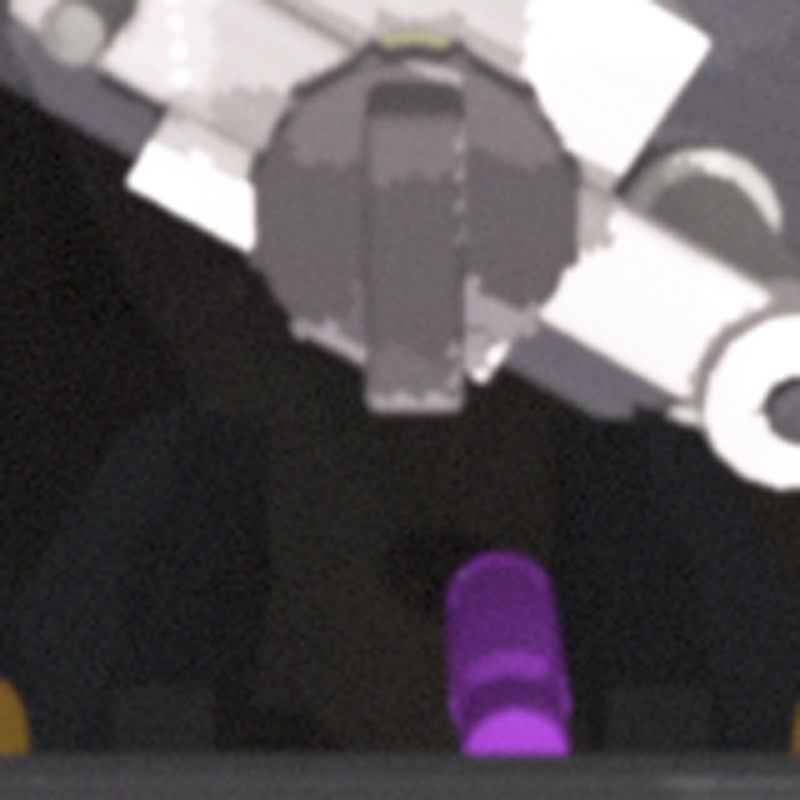

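>>> send_rows(xyz=[[-0.002,0.1,0.006],[-0.002,0.2,0.006],[-0.002,0.26,0.006],[-0.002,0.3,0.006],[-0.002,0.328,0.006],[-0.002,0.328,0.006]], delta_rot=[[0,0,0],[0,0,0],[0,0,0],[0,0,0],[0,0,0],[0,0,0]])

```text
time_s: 20.5
ee_pos: [0.6035, -0.0145, 0.116]
tcp_rot: [[-0.902, -0.0, 0.431], [-0.431, 0.002, -0.902], [-0.001, -1.0, -0.002]]
contact_force: [0.4, -0.7, 1.1]
opening: 0.0281
```

>>> send_rows(xyz=[[0,0,0],[0,0,0],[0,0,0],[0,0,0]], delta_rot=[[0,0,0],[0,0,0],[0,0,0],[0,0,0]], hand=0)

```text
time_s: 20.83
ee_pos: [0.6035, -0.0131, 0.117]
tcp_rot: [[-0.902, 0.001, 0.432], [-0.432, 0.004, -0.902], [-0.003, -1.0, -0.004]]
contact_force: [-1.9, 3.6, 2.2]
opening: 0.0134
```

```bash
python3 m.py 3
```

```text
jaw -64.4 Mz [-0.   -0.01 -0.07] mean -0.025 t 20.98 p [ 0.6036 -0.0132  0.117 ] op 0.0136
```

>>> send_rows(xyz=[[0,0,0],[0,0,0],[0,0,0],[0,0,0],[0,0,0],[0,0,0],[0,0,0],[0,0,0]], delta_rot=[[0,-0.05,0],[0,-0.1,0],[0,-0.15,0],[0,-0.2,0],[0,-0.25,0],[0,-0.28,0],[0,-0.28,0],[0,-0.28,0]])

```text
time_s: 21.65
ee_pos: [0.6037, -0.0133, 0.1171]
tcp_rot: [[-0.633, 0.001, 0.774], [-0.774, 0.004, -0.633], [-0.004, -1.0, -0.002]]
contact_force: [-0.9, 1.7, 2.2]
opening: 0.0136
```

```bash
python3 m.py 4
```

```text
jaw -39.2 Mz [ 0.01 -0.06 -0.03 -0.02] mean -0.022 t 21.85 p [ 0.6037 -0.0133  0.1171] op 0.0135
```

Now I turn clockwise again over the same angles, with the same settled readings, to compare the torque with the first pass.

>>> send_rows(xyz=[[0,0,0],[0,0,0],[0,0,0]], delta_rot=[[0,0.028,0],[0,0.056,0],[0,0.056,0]])

```text
time_s: 22.1
ee_pos: [0.6037, -0.0133, 0.1171]
tcp_rot: [[-0.699, 0.001, 0.715], [-0.715, 0.004, -0.699], [-0.003, -1.0, -0.002]]
contact_force: [-1.6, 1.9, 0.6]
opening: 0.0133
```

```bash
python3 m.py 6
```

```text
jaw -44.3 Mz [ 0.04  0.   -0.04 -0.    0.02  0.02] mean 0.008 t 22.4 p [ 0.6037 -0.0133  0.1171] op 0.0137
```

>>> send_rows(xyz=[[0,0,0],[0,0,0],[0,0,0]], delta_rot=[[0,0.028,0],[0,0.056,0],[0,0.056,0]])

```text
time_s: 22.65
ee_pos: [0.6037, -0.0132, 0.1171]
tcp_rot: [[-0.758, 0.001, 0.652], [-0.652, 0.004, -0.758], [-0.003, -1.0, -0.002]]
contact_force: [-1.3, 1.9, 1.1]
opening: 0.0136
```

```bash
python3 m.py 6
```

```text
jaw -49.3 Mz [0.02 0.07 0.03 0.07 0.04 0.06] mean 0.048 t 22.95 p [ 0.6037 -0.0132  0.1171] op 0.0135
```

>>> send_rows(xyz=[[0,0,0],[0,0,0]], delta_rot=[[0,0.022,0],[0,0.044,0]])

```text
time_s: 23.12
ee_pos: [0.6036, -0.0132, 0.117]
tcp_rot: [[-0.801, 0.001, 0.598], [-0.598, 0.004, -0.801], [-0.003, -1.0, -0.003]]
contact_force: [-1.5, 1.3, 1.5]
opening: 0.0135
```

```bash
python3 m.py 6
```

```text
jaw -53.2 Mz [0.05 0.05 0.02 0.03 0.03 0.07] mean 0.041 t 23.42 p [ 0.6036 -0.0132  0.117 ] op 0.0137
```

>>> send_rows(xyz=[[0,0,0],[0,0,0]], delta_rot=[[0,0.022,0],[0,0.044,0]])

```text
time_s: 23.58
ee_pos: [0.6036, -0.0132, 0.117]
tcp_rot: [[-0.84, 0.001, 0.542], [-0.542, 0.004, -0.84], [-0.003, -1.0, -0.003]]
contact_force: [-1.3, 2.3, 1.4]
opening: 0.0136
```

```bash
python3 m.py 6
```

```text
jaw -57.1 Mz [ 0.04  0.05  0.08  0.07 -0.    0.02] mean 0.045 t 23.88 p [ 0.6036 -0.0132  0.117 ] op 0.014
```

>>> send_rows(xyz=[[0,0,0],[0,0,0],[0,0,0]], delta_rot=[[0,0.025,0],[0,0.05,0],[0,0.05,0]])

```text
time_s: 24.13
ee_pos: [0.6035, -0.0131, 0.1171]
tcp_rot: [[-0.88, 0.001, 0.476], [-0.476, 0.004, -0.88], [-0.003, -1.0, -0.003]]
contact_force: [-1.5, 2.1, 1.3]
opening: 0.0133
```

```bash
python3 m.py 6
```

```text
jaw -61.5 Mz [ 0.04  0.06  0.03  0.05 -0.02 -0.02] mean 0.022 t 24.43 p [ 0.6035 -0.0131  0.117 ] op 0.0136
```

>>> send_rows(xyz=[[0,0,0],[0,0,0],[0,0,0],[0,0,0],[0,0,0]], delta_rot=[[0,0,0],[0,0,0],[0,0,0],[0,0,0],[0,0,0]], hand=0.32)

```text
time_s: 24.85
ee_pos: [0.6037, -0.0135, 0.1169]
tcp_rot: [[-0.879, 0.001, 0.476], [-0.476, 0.004, -0.879], [-0.003, -1.0, -0.003]]
contact_force: [0.3, 0.1, -0.7]
opening: 0.0279
```

>>> send_rows(xyz=[[0,-0.1,0],[0,-0.22,0],[0.05,-0.35,0],[0.12,-0.4,0],[0.2,-0.45,0],[0.35,-0.5,0],[0.5,-0.5,0],[0.5,-0.5,0]], delta_rot=[[0,0,0],[0,0,0],[0,0,0],[0,0,0],[0,0,0],[0,0,0],[0,0,0],[0,0,0]])

```text
time_s: 25.52
ee_pos: [0.4876, -0.0781, 0.241]
tcp_rot: [[-0.88, -0.005, 0.475], [-0.475, -0.003, -0.88], [0.006, -1.0, 0.0]]
contact_force: [-0.3, -0.1, -1.4]
opening: 0.0281
```

>>> send_rows(xyz=[[0,0,0],[0,0,0],[0,0,0],[0,0,0],[0,0,0],[0,0,0]], delta_rot=[[0,0,0],[0,0,0],[0,0,0],[0,0,0],[0,0,0],[0,0,0]])

```text
time_s: 26.02
ee_pos: [0.4881, -0.0774, 0.241]
tcp_rot: [[-0.88, -0.005, 0.476], [-0.476, -0.002, -0.88], [0.005, -1.0, -0.0]]
contact_force: [0.1, 0.4, -0.3]
opening: 0.0283
```

```bash
python3 m.py 1; python3 -c "
from h import *
shot('19',('top','wrist'))
z=np.load('top19.npz');crop(z['im'],260,150,400,290,5,'pics/topc19.png')"
```

```text
jaw -61.6 Mz [-0.02] mean -0.017 t 26.07 p [ 0.488  -0.0775  0.2409] op 0.0281
```

View pics/topc19.png

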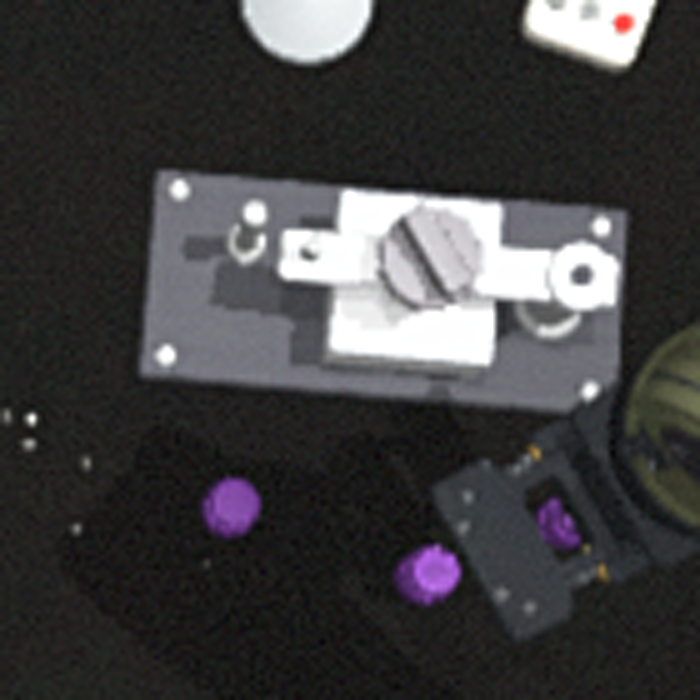

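View pics/top19.png

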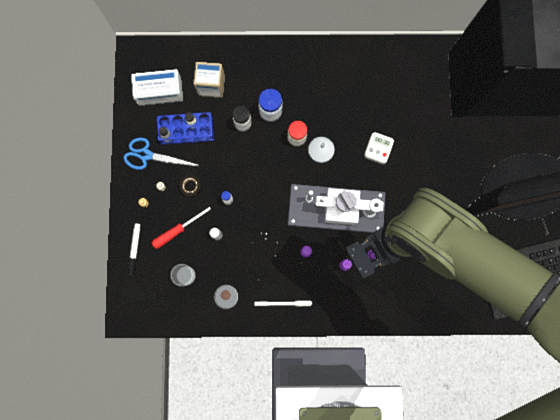

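The top view shows the bridge closed: pin at crop (308,250), hinge at (582,273). The bystanders are where they were and the arm is clear and still, so I hand in.

```bash
python3 -c "
from bench import *
print(sign_off())"
```

```text
the job is handed in; nothing more can be done
None
```

I swung the bridge closed, turned the clamp grip clockwise through what I take to be exactly one click, let go, moved clear and handed the job in at about 26 s of the 64 s. No verdict was reported.

- **Bridge:** My first sweep passed over the pin without touching it, because the fingertips sit about 23 mm behind the TCP. I repeated it lower and swung the bridge until it met its stop at about 11 N. After the click, the top view put the beam within about 0.01 rad of the cell's axis, and the last pictures still show it closed.
- **Click:** On the first turn the torque rose to about 0.2 N m, fell to zero, went to −0.08, then came back to zero. I then turned the grip back 25° and forward again over most of the same angles, stopping about 3° short of the first release. The torque stayed flat at about 0.04 N m, so the first rise was the ratchet slipping. There was no sign of a second slip.
- **Mark and nose:** A tilted close-up before that re-check put the collar's nose about 29° counter-clockwise of the bar's axis, which fits one notch.
- **One disagreement:** The small raised square visible beside the bar lines up almost with the nose. If that square is the real mark, the picture would mean no click. I relied on the torque comparison, and on the description placing the mark along the bar.
- **Other checks:** The last top picture shows the bystanders where they were and the arm clear and still. The sample vial is hidden under the grip there; it was last seen upright in the bore in the tilted close-up.

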